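# Open the ballast pot and sort the slugs by weight

### The arm

A 7-joint arm with a two-finger parallel gripper is mounted at the origin on a cart in front of the work surface, level with it; the furniture and walls round the work are solid. World frame = base frame: x ahead of the robot, y to its left, z up, the work surface at z = 0. Lengths are in m, angles in rad, forces in N, time in s.
With the tool pointing down it reaches from about 0.425 to 0.875 m from the base axis. Payload 4.7 kg.
Tool frame: the origin (TCP) lies on the centre line of the jaws, within the pads' length; the fingertips stand 25 mm ahead of it and the grasp point (between the pads) lies 6 mm ahead of it; z points along the fingers, y is the line along which they close (so a half turn about z gives the same grasp; the last joint's range is limited). The gripper opens to 87 mm and grips with 3 to 60 N. Pads are 19 mm wide; open, the fingers measure 117 mm over their backs; the gripper's body (75 mm by 190 mm) begins 51 mm behind the grasp point.
Start: joints at [-1.307, 0.321, -0.07, 1.45, 0.023, 1.371, -0.057], TCP at [0.161, 0.63, 0.248] pointing down, gripper open.
Joint ranges: [-2.86, 2.86], [-0.3, 2.09], [-1.38, 1.24], [0.06, 2.45], [-1.56, 4.7], [0.09, 2.05], [-2.69, 2.69]. Speed limits (rad/s): [2.57, 2.57, 3.14, 3.14, 3.14, 3.14, 3.14].

### API

Orientations are given as a unit quaternion [w, x, y, z].
In Python, from bench import env, cams, sign_off gives the robot as it stands.
- The arm moves only by the tool play_rows, never from a script. Its argument "deltas" is text: rows parted by semicolons, each of 7 numbers parted by spaces: the shift along the tool's x, y, z scaled (see below), then the turn, a rotation vector about the tool's x, y, z scaled (see below), then the closure, from -1 (fully open) to 1 (shut). A call has exactly 8 rows; each row is the pose to reach, as a shift and turn from the pose commanded when the call began, along the tool's axes at that moment; what a row does not reach only later rows make up. The controller multiplies each number of a shift by 25 cm and each number of a turn by 0.5 rad. A row lasts 1/12 s, in which the tool goes at most 41.7 mm and 7.16 degrees, less where a joint would pass 70% of its speed; a pose out of reach is approached as far as the arm can. A call with a number of a shift or a turn outside -1 to 1 is refused whole. A call with a gripper value outside its range is refused whole. The fingers move at their own pace and stop on an object; "force" is the grip in N (left out, the last holds). Time passes only in rows, so rows that repeat a pose let the fingers close, or fill a call up. It gives the time, the measured TCP pose, the force, the opening and the grip force at its end, in the units of the state.
- env.get_state(): the state, without advancing time (a new reading comes with each control period).
- cams.capture(name): name is "side" or "top" or "wrist"; returns the picture (400x640x3 uint8, red, green, blue); there is no depth.
- cams.get_calibration(name): a dict with "vertical_fov" (degrees; the focal length in pixels is half the picture's height over the tangent of half this angle, whatever the lens; pixels are square), "cx", "cy" (the principal point, pixels), "dist" ([k1, k2, p1, p2, k3] as OpenCV has them; the pictures are not rectified), "R" (3x3) and "t" (3): a world point X has camera coordinates R X + t. Camera axes: x right, y down, z forward; pixel columns grow to the right and rows downward; lengths in m; the calibration is good to about 2 mm. A picture is of the moment at which its call begins: read the wrist's pose just before it. get_calibration takes no time and is no camera call; for the wrist camera it gives the pose at the moment of the call.
- sign_off(): hands the job in; it is judged then, once.
The state is a dict: "time": time; "qpos": joint angles; "dq": joint speeds; "joint_efforts": joint torques, N m; "tool_pos": TCP position; "tool_rot": TCP orientation; "ft_force": force on the tool from outside, world axes, zero at the start; "torque": the same for the moment, N m; "grip_width": finger opening in m; "grasp_force": force on a finger pad.
Only numpy, scipy, OpenCV 4.12 (cv2) and the standard library are available. Lean on these libraries where they do the work, as an engineer would, in place of code of your own. Each camera call takes 0.05 s, during which the arm holds its last target. There are 200 camera calls.

### The job

Unscrew the cap from the ballast pot (anticlockwise, about four fifths of a turn, so several regrasps), lift it off without forcing the thread, and lay it flat on the bare cart top beside the pot. Then lift each hexagonal slug on the cart to feel whether it is solid or hollow: put every solid (heavy) one into the pot through its mouth and every hollow (light) one into the white tray. Leave the other things on the cart where they are.

Things in the scene. Friction and masses are not known exactly. Their poses are not given: they have to be found in the camera images.
- pot: Grey round pot fixed to the cart. Origin: centre of its underside, z up. Foot 100 mm across, body 92 mm across up to a shoulder at 56 mm; above it a threaded neck 62 mm across, rim at 80 mm, mouth 49 mm across. Inside a chamber 84 mm across, floor at 6 mm with a small cone in the middle: a slug let go in the mouth drops in and falls aside.
- cap: Aluminium screw cap, 69 mm across, 23.5 mm tall, ribbed, 120 g. Origin: centre of its lower edge, z up through its top. Screwed on, its origin is 64.5 mm above the pot's. Turns easily; anticlockwise from above unscrews it, rising up to 7 mm a turn (after about 1 mm of slack). Cannot be pulled off until turned about 280 degrees from the start; then it lifts straight off.
- tray: White plastic tray, 92 mm (its x) by 150 mm (its y), 24 mm tall, walls and floor 4 mm, fixed. Origin: centre of its underside.
- slug_a: Hexagonal steel-finish slug, 26 mm across flats, 30 mm across corners, 30 mm tall; all look alike, some solid (about 190 g), others hollow shells (about 50 g). Origin: centre of its underside (its middle is 15 mm along +z, its axis); y is square to one pair of flats. Starts standing; if fallen it lies on a flat and can be taken by its ends. May be absent.
- slug_b: Hexagonal steel-finish slug, 26 mm across flats, 30 mm across corners, 30 mm tall; all look alike, some solid (about 190 g), others hollow shells (about 50 g). Origin: centre of its underside (its middle is 15 mm along +z, its axis); y is square to one pair of flats. Starts standing; if fallen it lies on a flat and can be taken by its ends. May be absent.
- slug_c: Hexagonal steel-finish slug, 26 mm across flats, 30 mm across corners, 30 mm tall; all look alike, some solid (about 190 g), others hollow shells (about 50 g). Origin: centre of its underside (its middle is 15 mm along +z, its axis); y is square to one pair of flats. Starts standing; if fallen it lies on a flat and can be taken by its ends. May be absent.
- slug_d: Hexagonal steel-finish slug, 26 mm across flats, 30 mm across corners, 30 mm tall; all look alike, some solid (about 190 g), others hollow shells (about 50 g). Origin: centre of its underside (its middle is 15 mm along +z, its axis); y is square to one pair of flats. Starts standing; if fallen it lies on a flat and can be taken by its ends. May be absent.
- slug_e: Hexagonal steel-finish slug, 26 mm across flats, 30 mm across corners, 30 mm tall; all look alike, some solid (about 190 g), others hollow shells (about 50 g). Origin: centre of its underside (its middle is 15 mm along +z, its axis); y is square to one pair of flats. Starts standing; if fallen it lies on a flat and can be taken by its ends. May be absent.
- slug_f: Hexagonal steel-finish slug, 26 mm across flats, 30 mm across corners, 30 mm tall; all look alike, some solid (about 190 g), others hollow shells (about 50 g). Origin: centre of its underside (its middle is 15 mm along +z, its axis); y is square to one pair of flats. Starts standing; if fallen it lies on a flat and can be taken by its ends. May be absent.
- reagent_bottle: Glass reagent bottle, 56 mm across, 106 mm tall. Not part of the job: leave it. Origin: centre of its underside.
- beaker: Beaker, 51 mm across, 66 mm tall. Not part of the job: leave it. Origin: centre of its underside.
- tape_roll: Tape roll lying flat, 66 mm across, 19 mm thick. Not part of the job: leave it. Origin: centre of its underside.
- hex_key: Hex key, 29x83x6 mm, flat among the slugs. Not part of the job: leave it. Origin: centre of its underside.
- union_fitting: Small tube fitting, 18x39x20 mm. Not part of the job: leave it. Origin: centre of its underside.
- tweezers: Tweezers, 12x120x5 mm, lying flat. Not part of the job: leave it. Origin: centre of its underside.

How it is judged:
By the outcome, as a careful person would: the job done as asked, in the order asked, and still so for the second after the job is handed in, with the robot touching nothing.
Of slug_a, slug_b, slug_c, slug_d, slug_e, slug_f only 4 to 6 are there at a start; the rules pass over those that are not, and their reading is None.
At some moment in a run one of slug_a, slug_b, slug_c, slug_d, slug_e, slug_f may be knocked a few centimetres aside while the robot is not near it.
Once in a run the grip may slacken for a moment while it holds something.
It also fails if it takes over 200 s, if anything falls off the work surface, if the arm or the gripper's body presses on something with over 40 N, if the wrist force passes 120 N, or if a joint passes its speed limit or range.

## Working session

There is one attempt and no reset: what is moved stays moved. The work goes in short steps, Python scripts to look and compute and a tool call to move; the robot and the scene stay as the last step left them, time stands still between calls to the robot, and variables do not carry over. Pictures are saved under pics/ and viewed, at most 14 in all, crops included, and the job is handed in when it is done.

Besides the shell and the picture viewer there is one more tool, called by a JSON object that holds its "method" and its "body". play_rows: Moves the arm, as the interface text tells. Shifts and turns lie within -1 to 1; 1 stands for 25 cm of shift or 0.5 rad of turn. Its arguments: {"type":"object","properties":{"deltas":{"type":"string"},"force":{"type":"number"}},"required":["deltas"]}

```bash
mkdir -p pics; ls
python3 - <<'E'
from bench import env,cams
import cv2
s=env.get_state()
for k,v in s.items(): print(k,v)
for n in("top","side","wrist"):
    c=cams.get_calibration(n);print(n,c)
for n in("top","side"):
    cv2.imwrite(f"pics/{n}0.png",cams.capture(n)[:,:,::-1])
E
```

```text
pics
time 0.0
qpos [-1.30690842  0.32178767 -0.07009471  1.45164247  0.02259742  1.37079077
 -0.05690169]
dq [-0.00165111 -0.00081309 -0.00149275 -0.0011237  -0.00034838  0.00024015
  0.00075132]
joint_efforts [ 5.95239356e-06 -4.91291428e+01 -4.04381733e-01 -3.12527275e+01
 -6.40174979e-02  4.36315709e-02  1.88420381e-04]
tool_pos [0.16059664 0.629342   0.24650081]
tool_rot [-6.92375489e-05  1.24551048e-01  9.92212774e-01 -9.17963901e-04]
ft_force [-0.64245374 -0.35537167  0.14974247]
torque [ 0.00795665 -0.00562566 -0.03260545]
grasp_force 0.0
grip_width 0.08716172019093212
top {'vertical_fov': 53.893627032154825, 'cx': 312.435103513423, 'cy': 199.53596789676092, 'dist': array([0.00249843, 0.        , 0.        , 0.        , 0.        ]), 'R': array([[ 0.17748043, -0.9841148 , -0.00433169],
       [-0.96314755, -0.17279178, -0.20613054],
       [ 0.20210764,  0.04075619, -0.97851491]]), 't': array([-0.11787101,  0.57092345,  0.83997185])}
side {'vertical_fov': 49.892149349418034, 'cx': 319.46152249081257, 'cy': 196.84192018483458, 'dist': array([-0.10498866,  0.        ,  0.        ,  0.        ,  0.        ]), 'R': array([[-0.95227938, -0.30469637, -0.01800288],
       [-0.12041606,  0.42922956, -0.89513237],
       [ 0.28047095, -0.85024826, -0.44543679]]), 't': array([0.52725336, 0.14293803, 0.6936815 ])}
wrist {'vertical_fov': 67.25531308183191, 'cx': 322.65826214990886, 'cy': 200.65326528447818, 'dist': array([-0.04924546,  0.        ,  0.        ,  0.        ,  0.        ]), 'R': array([[ 0.24743388,  0.96890162, -0.00247446],
       [ 0.93497738, -0.23809899,  0.26291855],
       [ 0.25415305, -0.06736852, -0.96481486]]), 't': array([-0.64816808, -0.03174897,  0.39120173])}
```

View pics/top0.png

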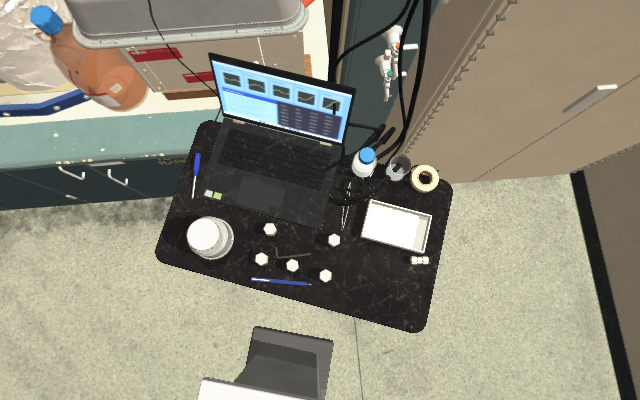

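View pics/side0.png

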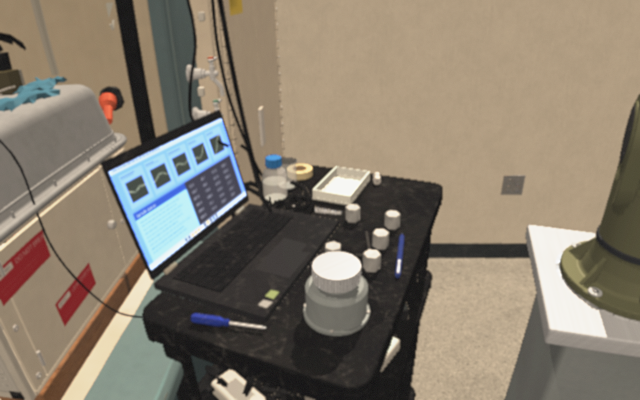

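The top view shows the pot with its cap at (208,236), the tray at (397,225), and five slugs near (270,229), (261,259), (292,265), (334,240) and (325,275). The hex key is at (290,253), the fitting at (420,261), and the laptop screen stands behind. The side view shows the pot at (337,290), capped, with all five slugs standing.

```bash
cat > h.py <<'E'
import numpy as np,cv2
from bench import env,cams
from scipy.spatial.transform import Rotation as Ro
def K(c):
    f=200/np.tan(np.radians(c["vertical_fov"])/2)
    return np.array([[f,0,c["cx"]],[0,f,c["cy"]],[0,0,1.]])
def world(c,uv,z):
    uv=np.array(uv,float).reshape(-1,1,2)
    p=cv2.undistortPoints(uv,K(c),c["dist"]).reshape(-1,2)
    d=np.c_[p,np.ones(len(p))]@c["R"]; o=-c["R"].T@c["t"]
    return o+d*((z-o[2])/d[:,2])[:,None]
def pix(c,X):
    return cv2.projectPoints(np.array(X,float).reshape(-1,3),cv2.Rodrigues(c["R"])[0],c["t"],K(c),c["dist"])[0].reshape(-1,2)
def R(s): return Ro.from_quat(np.roll(s["tool_rot"],-1))
def go(p,yaw=None,s=None):
    "shift and turn units to TCP p; yaw = world heading of tool y axis (mod pi), tool down"
    s=s or env.get_state(); r=R(s)
    sh=r.inv().apply(np.array(p)-s["tool_pos"])/.25
    m=r.as_matrix()
    if yaw is None: yaw=np.arctan2(m[1,1],m[0,1])
    y0=np.arctan2(m[1,1],m[0,1]); d=(yaw-y0+np.pi/2)%np.pi-np.pi/2; yaw=y0+d
    y=np.array([np.cos(yaw),np.sin(yaw),0]);z=np.array([0,0,-1.]);x=np.cross(y,z)
    t=(r.inv()*Ro.from_matrix(np.c_[x,y,z])).as_rotvec()/.5
    return np.round(sh,3),np.round(t,3)
E
python3 - <<'E'
from h import *
c=cams.get_calibration("top")
img=cv2.imread("pics/top0.png");g=img.min(2)
n,l,st,ce=cv2.connectedComponentsWithStats((g>150).astype(np.uint8))
for i in range(1,n):
    u,v=ce[i]
    if 180<u<445 and 140<v<300 and st[i,4]>20: print(ce[i].round(1),st[i],world(c,ce[i],.03)[0,:2].round(3),world(c,ce[i],.088)[0,:2].round(3))
print("cam",-c["R"].T@c["t"])
for n_,p in dict(traycorn=[(369,198),(432,210),(424,254),(360,240)]).items(): print(n_,world(c,p,.024).round(3))
print("cart",world(c,[(203,122),(453,185),(422,333),(156,260)],0).round(3))
print("laptop",world(c,[(205,185),(323,223),(340,140)],0).round(3))
print("misc btl,beaker,tape,fit,pen",world(c,[(365,165),(398,167),(425,178),(420,260),(252,280),(310,284)],.02).round(3))
s=env.get_state();m=R(s).as_matrix();print(m.round(2)); print("base px",pix(c,[0,0,0]),pix(c,[.16,.63,.25]))
print("side",pix(cams.get_calibration("side"),[[0.161,.63,.25]]))
E
```

```text
[324.6 143. ] [320 141  11   5  22] [ 0.732 -0.018] [ 0.711 -0.02 ]
[362.3 167.2] [352 153  24  24 316] [ 0.688 -0.118] [ 0.67  -0.113]
[394.2 172.5] [386 164  19  16 167] [ 0.688 -0.195] [ 0.67  -0.186]
[425.  177.5] [412 165  27  26 374] [ 0.689 -0.269] [ 0.671 -0.255]
[193.5 186.6] [192 176   4  23  34] [0.57  0.271] [0.559 0.25 ]
[208.3 193. ] [204 190   9   7  46] [0.561 0.232] [0.551 0.214]
[395.7 226. ] [ 361  199   71   54 2344] [ 0.561 -0.216] [ 0.551 -0.205]
[208.9 236. ] [ 187  217   47   43 1346] [0.461 0.207] [0.458 0.191]
[269.7 228.3] [264 223  13  11 111] [0.504 0.072] [0.497 0.064]
[334.  239.4] [329 234  11  12 107] [ 0.505 -0.079] [ 0.498 -0.078]
[261.3 258.5] [255 253  13  12 118] [0.432 0.077] [0.43  0.069]
[419.9 260. ] [412 257  17   7 112] [ 0.493 -0.28 ] [ 0.487 -0.266]
[292.2 264.9] [287 259  12  13 113] [0.431 0.005] [0.429 0.001]
[325.1 275.2] [320 269  11  13 108] [ 0.421 -0.073] [ 0.42  -0.072]
[259.6 279.2] [252 278  17   3  26] [0.386 0.071] [0.387 0.064]
cam [ 0.4010386  -0.05158178  0.93909916]
traycorn [[ 0.617 -0.145  0.024]
 [ 0.615 -0.296  0.024]
 [ 0.509 -0.29   0.024]
 [ 0.515 -0.139  0.024]]
cart [[ 0.744  0.298  0.   ]
 [ 0.692 -0.346  0.   ]
 [ 0.334 -0.313  0.   ]
 [ 0.386  0.326  0.   ]]
laptop [[ 0.584  0.254  0.   ]
 [ 0.543 -0.048  0.   ]
 [ 0.758 -0.054  0.   ]]
misc btl,beaker,tape,fit,pen [[ 0.698 -0.124  0.02 ]
 [ 0.707 -0.203  0.02 ]
 [ 0.691 -0.271  0.02 ]
 [ 0.494 -0.283  0.02 ]
 [ 0.381  0.09   0.02 ]
 [ 0.396 -0.043  0.02 ]]
[[-0.97  0.25 -0.  ]
 [ 0.25  0.97 -0.  ]
 [-0.   -0.   -1.  ]]
base px [[257.16044965 467.26588478]] [[-116.85746677  354.46228657]]
side [[524.83510937 393.77457145]]
```

{"method": "play_rows", "body": {"deltas": "-0.947 -0.625 -0.2 0 0 0 -1;-0.947 -0.625 -0.2 0 0 0 -1;-0.947 -0.625 -0.2 0 0 0 -1;-0.947 -0.625 -0.2 0 0 0 -1;-0.947 -0.625 -0.2 0 0 0 -1;-0.947 -0.625 -0.2 0 0 0 -1;-0.947 -0.625 -0.2 0 0 0 -1;-0.947 -0.625 -0.2 0 0 0 -1"}}

```text
time: 0.77
tool_pos: [0.3593, 0.4126, 0.2992]
tool_rot: [0.003, 0.131, 0.991, -0.0]
ft_force: [2.1, -1.0, 1.6]
grip_width: 0.0871
grasp_force: 0.0
```

{"method": "play_rows", "body": {"deltas": "-0.67 -1 0 0 0 0 -1;-0.67 -1 0 0 0 0 -1;-0.67 -1 0 0 0 0 -1;-0.67 -1 0 0 0 0 -1;-0.67 -1 0 0 0 0 -1;-0.67 -1 0 0 0 0 -1;-0.67 -1 0 0 0 0 -1;-0.67 -1 0 0 0 0 -1"}}

```text
time: 1.43
tool_pos: [0.454, 0.1285, 0.2977]
tool_rot: [0.001, 0.13, 0.992, -0.001]
ft_force: [-0.5, -1.2, 0.2]
grip_width: 0.0868
grasp_force: 0.0
```

{"method": "play_rows", "body": {"deltas": "-0.2 -0.3 0 0 0 -0.5 -1;-0.2 -0.3 0 0 0 -0.5 -1;-0.2 -0.3 0 0 0 -0.5 -1;-0.2 -0.3 0 0 0 -0.5 -1;-0.2 -0.3 0 0 0 -0.5 -1;-0.2 -0.3 0 0 0 -0.5 -1;-0.2 -0.3 0 0 0 -0.5 -1;-0.2 -0.3 0 0 0 -0.5 -1"}}

```text
time: 2.1
tool_pos: [0.4816, 0.0527, 0.2974]
tool_rot: [-0.0, -0.001, 1.0, 0.0]
ft_force: [0.3, 0.5, 0.2]
grip_width: 0.0874
grasp_force: 0.0
```

Run:
```python
from h import *
s=env.get_state();print(s["time"],s["qpos"].round(2),s["tool_pos"].round(3),s["ft_force"].round(2))
c=cams.get_calibration("wrist");im=cams.capture("wrist")[:,:,::-1];cv2.imwrite("pics/w1.png",im)
import pickle;pickle.dump(c,open("w1.pkl","wb"))
print(-c["R"].T@c["t"])
P=[[.504,.072,.03],[.505,-.079,.03],[.432,.077,.03],[.431,.005,.03],[.421,-.073,.03],[.458,.191,.088],[.563,-.217,.024]]
print(pix(c,P).round(0))
```

```text
2.1 [-0.68 -0.08  0.49  1.78  0.04  1.43  1.38] [0.482 0.053 0.297] [0.28 0.5  0.21]
[0.40936237 0.05206302 0.4351448 ]
[[337. 190.]
 [228. 190.]
 [342. 137.]
 [287. 136.]
 [228. 128.]
 [442. 163.]
 [141. 227.]]
```

View pics/w1.png

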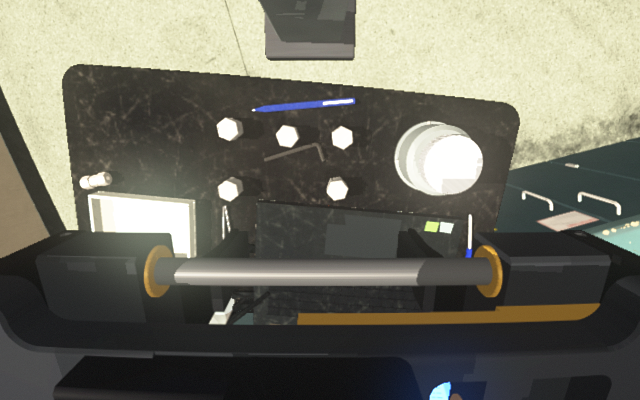

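The wrist view shows the pot's cap top at about (452,163), with slugs at (342,137), (287,135), (229,129), (230,189) and (337,188). The hex key lies between (265,160) and (322,160), the tray is at (143,225), and the laptop's front edge runs along row 205.

Run:
```python
from h import *
import pickle
c=pickle.load(open("w1.pkl","rb"));im=cv2.imread("pics/w1.png");g=cv2.cvtColor(im,cv2.COLOR_BGR2GRAY)
def hexfit(q):  # metric contour pts -> center, orientation of flats normal (mod 60)
    (cx,cy),r=cv2.minEnclosingCircle(q.astype(np.float32)); d=q-q.mean(0)
    h=cv2.convexHull(q.astype(np.float32)).reshape(-1,2); best=None
    for a in np.radians(np.arange(0,60,1)):
        w=[np.ptp(h@[np.cos(a+k*np.pi/3),np.sin(a+k*np.pi/3)]) for k in range(3)]
        if best is None or sum(w)<best[0]: best=(sum(w),np.degrees(a),np.round(w,4))
    return best
for uv in[(342,137),(287,135),(229,129),(230,189),(337,188)]:
    u,v=uv;m=np.zeros_like(g);m[v-18:v+18,u-18:u+18]=(g[v-18:v+18,u-18:u+18]>225)*255
    cn=max(cv2.findContours(m,0,1)[0],key=cv2.contourArea)
    W=world(c,cn.reshape(-1,2),.03)[:,:2];M=cv2.moments(W.astype(np.float32).reshape(-1,1,2))
    print(uv,cv2.contourArea(cn),np.round([M["m10"]/M["m00"],M["m01"]/M["m00"]],4),hexfit(W))
for th in(200,225,240,250):
    m=(g>th).astype(np.uint8);m[:,:400]=0;m[:,500:]=0;m[220:]=0;m[:115]=0
    cn=max(cv2.findContours(m,0,1)[0],key=cv2.contourArea)
    W=world(c,cn.reshape(-1,2),.088)[:,:2].astype(np.float32)
    print(th,cv2.fitEllipse(W),cv2.boundingRect(cn))
cv2.imwrite("pics/w1c.png",cv2.resize(im[95:235,60:500],None,fx=1.8,fy=1.8,interpolation=2))
print("tray",world(c,[(90,194),(196,201)],.024).round(3))
print("laptop edge",world(c,[(258,203),(400,212)],.0).round(3), "key",world(c,[(265,160),(315,145),(322,160)],0).round(3),"tweez",world(c,[(224,208),(228,235)],0).round(3),"pen",world(c,[(253,109),(354,101)],0).round(3))
```

```text
(342, 137) 305.5 [0.4326 0.0771] (np.float64(0.07745295616092648), np.float64(34.0), array([0.0264, 0.0255, 0.0256]))
(287, 135) 306.0 [0.431 0.004] (np.float64(0.07720427820641049), np.float64(50.0), array([0.0258, 0.0256, 0.0258]))
(229, 129) 301.0 [ 0.4215 -0.0748] (np.float64(0.07691946069346497), np.float64(38.0), array([0.0258, 0.0252, 0.0259]))
(230, 189) 256.0 [ 0.5054 -0.0802] (np.float64(0.07690559352689237), np.float64(33.0), array([0.0255, 0.0257, 0.0257]))
(337, 188) 268.5 [0.504  0.0714] (np.float64(0.07739215965372423), np.float64(11.0), array([0.0254, 0.0262, 0.0257]))
200 ((0.455367773771286, 0.1884075254201889), (0.07927116006612778, 0.10067512840032578), 157.1624298095703) (400, 121, 83, 74)
225 ((0.4588131606578827, 0.19100874662399292), (0.07367247343063354, 0.09491150081157684), 175.4495391845703) (400, 127, 82, 68)
240 ((0.45763012766838074, 0.1919085681438446), (0.06086824834346771, 0.09013469517230988), 11.509201049804688) (400, 135, 82, 58)
250 ((0.45615121722221375, 0.20241203904151917), (0.05746254697442055, 0.06907521933317184), 28.681135177612305) (424, 135, 58, 58)
tray [[ 0.512 -0.286  0.024]
 [ 0.522 -0.129  0.024]]
laptop edge [[ 0.532 -0.045  0.   ]
 [ 0.545  0.17   0.   ]] key [[ 0.467 -0.032  0.   ]
 [ 0.445  0.041  0.   ]
 [ 0.467  0.051  0.   ]] tweez [[ 0.54  -0.098  0.   ]
 [ 0.583 -0.095  0.   ]] pen [[ 0.395 -0.045  0.   ]
 [ 0.385  0.095  0.   ]]
```

View pics/w1c.png

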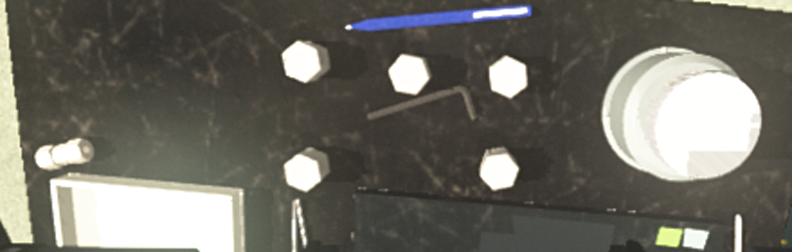

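{"method": "play_rows", "body": {"deltas": "0.096 0.6 0.31 0 0 1 -1;0.096 0.6 0.31 0 0 1 -1;0.096 0.6 0.31 0 0 1 -1;0.096 0.6 0.31 0 0 1 -1;0.096 0.6 0.31 0 0 1 -1;0.096 0.6 0.31 0 0 1 -1;0.096 0.6 0.31 0 0 1 -1;0.096 0.6 0.31 0 0 1 -1"}}

```text
time: 2.82
tool_pos: [0.4586, 0.2001, 0.2208]
tool_rot: [0.001, 0.248, 0.969, 0.0]
ft_force: [-0.7, -0.5, 0.6]
grip_width: 0.0867
grasp_force: 0.0
```

{"method": "play_rows", "body": {"deltas": "0 0 0 0 0 1 -1;0 0 0 0 0 1 -1;0 0 0 0 0 1 -1;0 0 0 0 0 1 -1;0 0 0 0 0 1 -1;0 0 0 0 0 1 -1;0 0 0 0 0 1 -1;0 0 0 0 0 1 -1"}}

```text
time: 3.48
tool_pos: [0.4582, 0.2008, 0.2204]
tool_rot: [0.0, 0.479, 0.878, 0.0]
ft_force: [0.2, -0.5, -0.1]
grip_width: 0.087
grasp_force: 0.0
```

{"method": "play_rows", "body": {"deltas": "0 0 0 0 0 1 -1;0 0 0 0 0 1 -1;0 0 0 0 0 1 -1;0 0 0 0 0 1 -1;0 0 0 0 0 1 -1;0 0 0 0 0 1 -1;0 0 0 0 0 1 -1;0 0 0 0 0 1 -1"}}

```text
time: 4.15
tool_pos: [0.4579, 0.2012, 0.2201]
tool_rot: [-0.0, 0.681, 0.733, 0.0]
ft_force: [-0.8, 1.1, 0.2]
grip_width: 0.0873
grasp_force: 0.0
```

{"method": "play_rows", "body": {"deltas": "0 0 0 0 0 1 -1;0 0 0 0 0 1 -1;0 0 0 0 0 1 -1;0 0 0 0 0 1 -1;0 0 0 0 0 1 -1;0 0 0 0 0 1 -1;0 0 0 0 0 1 -1;0 0 0 0 0 1 -1"}}

```text
time: 4.82
tool_pos: [0.4579, 0.2012, 0.2201]
tool_rot: [-0.0, 0.841, 0.541, 0.0]
ft_force: [0.2, 0.4, -0.4]
grip_width: 0.0871
grasp_force: 0.0
```

{"method": "play_rows", "body": {"deltas": "0 0 0 0 0 1 -1;0 0 0 0 0 1 -1;0 0 0 0 0 1 -1;0 0 0 0 0 1 -1;0 0 0 0 0 1 -1;0 0 0 0 0 1 -1;0 0 0 0 0 1 -1;0 0 0 0 0 1 -1"}}

```text
time: 5.48
tool_pos: [0.4579, 0.2013, 0.2201]
tool_rot: [-0.0, 0.949, 0.317, 0.0]
ft_force: [1.7, 0.3, 0.3]
grip_width: 0.0869
grasp_force: 0.0
```

{"method": "play_rows", "body": {"deltas": "0 0 0 0 0 1 -1;0 0 0 0 0 1 -1;0 0 0 0 0 1 -1;0 0 0 0 0 1 -1;0 0 0 0 0 1 -1;0 0 0 0 0 1 -1;0 0 0 0 0 1 -1;0 0 0 0 0 1 -1"}}

```text
time: 6.15
tool_pos: [0.4579, 0.2012, 0.2201]
tool_rot: [-0.0, 0.997, 0.072, 0.0]
ft_force: [0.2, 1.1, -1.3]
grip_width: 0.0871
grasp_force: 0.0
```

Run:
```python
from h import *
s=env.get_state();print(s["time"],s["qpos"].round(2),s["tool_pos"].round(4),s["ft_force"].round(2),s["torque"].round(2))
c=cams.get_calibration("wrist");im=cams.capture("wrist")[:,:,::-1];cv2.imwrite("pics/w2.png",im)
import pickle;pickle.dump(c,open("w2.pkl","wb"))
print(pix(c,[.458,.203,.088]),R(s).as_matrix().round(3))
```

```text
6.15 [-0.81  0.01  0.34  1.86 -0.    1.27 -1.89] [0.4579 0.2012 0.2201] [ 0.18  1.06 -1.26] [-0.03  0.16 -0.01]
[[320.22381931 197.82803734]] [[ 0.99   0.144  0.   ]
 [ 0.144 -0.99   0.   ]
 [ 0.    -0.    -1.   ]]
```

View pics/w2.png

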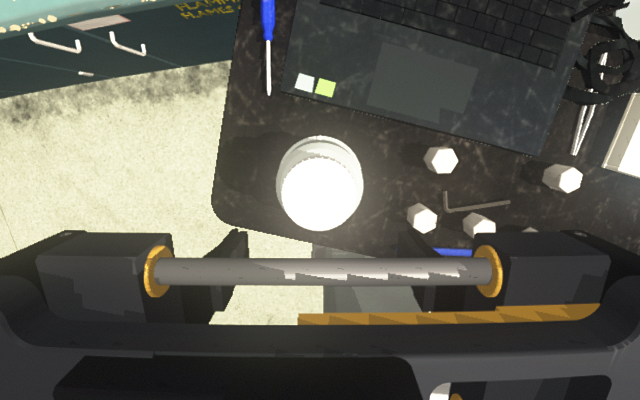

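The cap top appears as a bright disc of about 75 px centred near (318,193), and the slugs are undisturbed.

Run:
```python
from h import *
import pickle
c=pickle.load(open("w2.pkl","rb"));g=cv2.imread("pics/w2.png").min(2)
for th in(245,252):
    m=(g>th).astype(np.uint8);m[:,:270]=0;m[:,375:]=0;m[235:]=0;m[:130]=0
    cn=max(cv2.findContours(m,0,1)[0],key=cv2.contourArea).reshape(-1,2)
    W=world(c,cn,.088)[:,:2];W=W
    # robust circle r=.0345
    from scipy.optimize import least_squares
    for lo in(None,):
        r=least_squares(lambda p:np.hypot(*(W-p[:2]).T)-p[2],[.458,.203,.0345],loss="soft_l1",f_scale=.001)
        r2=least_squares(lambda p:np.hypot(*(W-p[:2]).T)-.0345,[.458,.203],loss="soft_l1",f_scale=.001)
    print(th,cv2.boundingRect(cn),r.x.round(4),r2.x.round(4))
p=r2.x;print(go([p[0],p[1],.086]))
```

```text
245 (282, 158, 81, 72) [0.4612 0.2032 0.035 ] [0.4611 0.2034]
252 (282, 159, 75, 71) [0.4604 0.2048 0.0338] [0.4603 0.2047]
(array([ 0.012, -0.012,  0.536]), array([-0., -0., -0.]))
```

{"method": "play_rows", "body": {"deltas": "0.006 -0.011 0.3 0 0 1 -1;0.006 -0.011 0.3 0 0 1 -1;0.006 -0.011 0.3 0 0 1 -1;0.006 -0.011 0.3 0 0 1 -1;0.006 -0.011 0.3 0 0 1 -1;0.006 -0.011 0.3 0 0 1 -1;0.006 -0.011 0.3 0 0 1 -1;0.006 -0.011 0.3 0 0 1 -1"}}

```text
time: 6.87
tool_pos: [0.4592, 0.2043, 0.1455]
tool_rot: [-0.0, 0.984, -0.177, 0.0]
ft_force: [0.4, 0.3, -0.2]
grip_width: 0.0867
grasp_force: 0.0
```

{"method": "play_rows", "body": {"deltas": "0 0 0.06 0 0 0 -1;0 0 0.12 0 0 0 -1;0 0 0.18 0 0 0 -1;0 0 0.2 0 0 0 -1;0 0 0.224 0 0 0 -1;0 0 0.224 0 0 0 -1;0 0 0.224 0 0 0 -1;0 0 0.224 0 0 0 -1"}}

```text
time: 7.53
tool_pos: [0.4596, 0.2045, 0.0899]
tool_rot: [-0.001, 0.984, -0.178, 0.001]
ft_force: [0.1, -0.2, -0.6]
grip_width: 0.0873
grasp_force: 0.0
```

{"method": "play_rows", "body": {"deltas": "0 0 0 0 0 0 1;0 0 0 0 0 0 1;0 0 0 0 0 0 1;0 0 0 0 0 0 1;0 0 0 0 0 0 1;0 0 0 0 0 0 1;0 0 0 0 0 0 1;0 0 0 0 0 0 1", "force": 20}}

```text
time: 8.2
tool_pos: [0.4593, 0.2046, 0.0894]
tool_rot: [-0.0, 0.984, -0.178, 0.0]
ft_force: [-0.2, 1.6, 1.9]
grip_width: 0.0691
grasp_force: 20.0
```

Run:
```python
from h import *
s=env.get_state();print(s["time"],s["qpos"].round(2),s["tool_pos"].round(4),s["ft_force"].round(2),s["torque"].round(2))
m=R(s).as_matrix().round(3);print(m, m.T@s["ft_force"])
```

```text
8.2 [-0.81  0.15  0.36  2.   -0.06  0.99 -2.34] [0.4593 0.2046 0.0894] [-0.19  1.59  1.88] [0.3  0.14 0.02]
[[ 0.937 -0.35   0.001]
 [-0.35  -0.937  0.001]
 [ 0.    -0.001 -1.   ]] [-0.73030097 -1.42592945 -1.88198735]
```

{"method": "play_rows", "body": {"deltas": "0 0 0 0 0 -0.25 1;0 0 -0.001 0 0 -0.5 1;0 0 -0.001 0 0 -0.75 1;0 0 -0.002 0 0 -1 1;0 0 -0.002 0 0 -1 1;0 0 -0.002 0 0 -1 1;0 0 -0.002 0 0 -1 1;0 0 -0.002 0 0 -1 1"}}

```text
time: 8.87
tool_pos: [0.4588, 0.2042, 0.0895]
tool_rot: [0.0, 0.998, 0.07, -0.0]
ft_force: [-0.2, 0.8, 1.1]
grip_width: 0.0692
grasp_force: 20.0
```

{"method": "play_rows", "body": {"deltas": "0 0 0 0 0 -0.25 1;0 0 -0.001 0 0 -0.5 1;0 0 -0.001 0 0 -0.75 1;0 0 -0.002 0 0 -1 1;0 0 -0.002 0 0 -1 1;0 0 -0.002 0 0 -1 1;0 0 -0.002 0 0 -1 1;0 0 -0.002 0 0 -1 1"}}

```text
time: 9.53
tool_pos: [0.4588, 0.204, 0.0899]
tool_rot: [0.0, 0.949, 0.314, -0.0]
ft_force: [-0.4, 1.1, -2.0]
grip_width: 0.0686
grasp_force: 20.0
```

{"method": "play_rows", "body": {"deltas": "0 0 0 0 0 -0.25 1;0 0 -0.001 0 0 -0.5 1;0 0 -0.001 0 0 -0.75 1;0 0 -0.002 0 0 -1 1;0 0 -0.002 0 0 -1 1;0 0 -0.002 0 0 -1 1;0 0 -0.002 0 0 -1 1;0 0 -0.002 0 0 -1 1"}}

```text
time: 10.2
tool_pos: [0.459, 0.2041, 0.0906]
tool_rot: [0.0, 0.842, 0.539, 0.0]
ft_force: [0.5, -0.6, -1.6]
grip_width: 0.0691
grasp_force: 20.0
```

Run:
```python
from h import *
s=env.get_state();print(s["time"],s["qpos"].round(2),s["tool_pos"].round(4),s["ft_force"].round(2),s["torque"].round(2))
im=cams.capture("wrist")[:,:,::-1];cv2.imwrite("pics/w3.png",im[100:300,180:500])
```

```text
10.2 [-0.69  0.15  0.24  2.   -0.04  1.   -0.87] [0.459  0.2041 0.0906] [ 0.49 -0.59 -1.57] [-0.1  -0.12 -0.02]
```

{"method": "play_rows", "body": {"deltas": "0 0 0 0 0 -0.25 1;0 0 -0.001 0 0 -0.5 1;0 0 -0.001 0 0 -0.75 1;0 0 -0.002 0 0 -1 1;0 0 -0.002 0 0 -1 1;0 0 -0.002 0 0 -1 1;0 0 -0.002 0 0 -1 1;0 0 -0.002 0 0 -1 1"}}

```text
time: 10.92
tool_pos: [0.4595, 0.2043, 0.0913]
tool_rot: [0.0, 0.682, 0.731, 0.001]
ft_force: [2.1, 0.1, -1.5]
grip_width: 0.0687
grasp_force: 20.0
```

{"method": "play_rows", "body": {"deltas": "0 0 0 0 0 -0.25 1;0 0 -0.001 0 0 -0.5 1;0 0 -0.001 0 0 -0.75 1;0 0 -0.002 0 0 -1 1;0 0 -0.002 0 0 -1 1;0 0 -0.002 0 0 -1 1;0 0 -0.002 0 0 -1 1;0 0 -0.002 0 0 -1 1"}}

```text
time: 11.58
tool_pos: [0.46, 0.2044, 0.092]
tool_rot: [0.001, 0.481, 0.877, 0.001]
ft_force: [4.9, 1.3, -1.0]
grip_width: 0.0688
grasp_force: 20.0
```

{"method": "play_rows", "body": {"deltas": "0 0 0 0 0 -0.25 1;0 0 -0.001 0 0 -0.5 1;0 0 -0.001 0 0 -0.75 1;0 0 -0.002 0 0 -1 1;0 0 -0.002 0 0 -1 1;0 0 -0.002 0 0 -1 1;0 0 -0.002 0 0 -1 1;0 0 -0.002 0 0 -1 1"}}

```text
time: 12.25
tool_pos: [0.4596, 0.2045, 0.0925]
tool_rot: [0.001, 0.249, 0.969, 0.001]
ft_force: [4.7, 1.7, -0.2]
grip_width: 0.0692
grasp_force: 2.0
```

{"method": "play_rows", "body": {"deltas": "0 0 0 0 0 -0.25 1;0 0 -0.001 0 0 -0.5 1;0 0 -0.001 0 0 -0.75 1;0 0 -0.002 0 0 -1 1;0 0 -0.002 0 0 -1 1;0 0 -0.002 0 0 -1 1;0 0 -0.002 0 0 -1 1;0 0 -0.002 0 0 -1 1"}}

```text
time: 12.92
tool_pos: [0.4587, 0.2049, 0.0927]
tool_rot: [-0.0, 0.001, 1.0, 0.0]
ft_force: [1.4, 3.6, 1.5]
grip_width: 0.0685
grasp_force: 20.0
```

{"method": "play_rows", "body": {"deltas": "0 0 0 0 0 -0.25 1;0 0 -0.001 0 0 -0.5 1;0 0 -0.001 0 0 -0.75 1;0 0 -0.002 0 0 -1 1;0 0 -0.002 0 0 -1 1;0 0 -0.002 0 0 -1 1;0 0 -0.002 0 0 -1 1;0 0 -0.002 0 0 -1 1"}}

```text
time: 13.58
tool_pos: [0.459, 0.2043, 0.0932]
tool_rot: [0.0, -0.246, 0.969, 0.0]
ft_force: [1.6, 2.6, 1.6]
grip_width: 0.0687
grasp_force: 20.0
```

Run:
```python
from h import *
s=env.get_state();print(s["time"],s["qpos"].round(2),s["tool_pos"].round(4),s["ft_force"].round(2),s["torque"].round(2))
```

```text
13.5833 [-0.51  0.15  0.04  1.99 -0.01  1.    1.6 ] [0.459  0.2043 0.0932] [1.58 2.55 1.61] [ 0.57 -0.58  0.05]
```

{"method": "play_rows", "body": {"deltas": "0 0 0 0 0 -0.25 1;0 0 -0.001 0 0 -0.5 1;0 0 -0.001 0 0 -0.75 1;0 0 -0.002 0 0 -1 1;0 0 -0.002 0 0 -1 1;0 0 -0.002 0 0 -1 1;0 0 -0.002 0 0 -1 1;0 0 -0.002 0 0 -1 1"}}

```text
time: 14.25
tool_pos: [0.4592, 0.2041, 0.0937]
tool_rot: [0.0, -0.478, 0.878, -0.0]
ft_force: [3.1, 1.8, 1.6]
grip_width: 0.0689
grasp_force: 20.0
```

{"method": "play_rows", "body": {"deltas": "0 0 0 0 0 -0.25 1;0 0 -0.001 0 0 -0.5 1;0 0 -0.001 0 0 -0.75 1;0 0 -0.002 0 0 -1 1;0 0 -0.002 0 0 -1 1;0 0 -0.002 0 0 -1 1;0 0 -0.002 0 0 -1 1;0 0 -0.002 0 0 -1 1"}}

```text
time: 14.92
tool_pos: [0.4594, 0.204, 0.0943]
tool_rot: [0.0, -0.681, 0.733, -0.0]
ft_force: [5.3, 1.6, 1.6]
grip_width: 0.0692
grasp_force: 20.0
```

{"method": "play_rows", "body": {"deltas": "0 0 0 0 0 0 -1;0 0 0 0 0 0 -1;0 0 0 0 0 0 -1;0 0 0 0 0 0.25 -1;0 0 0 0 0 0.5 -1;0 0 0 0 0 0.75 -1;0 0 0 0 0 1 -1;0 0 0 0 0 1 -1"}}

```text
time: 15.58
tool_pos: [0.4573, 0.2037, 0.0931]
tool_rot: [-0.002, -0.478, 0.878, 0.0]
ft_force: [0.2, -0.6, 0.6]
grip_width: 0.0868
grasp_force: 0.0
```

{"method": "play_rows", "body": {"deltas": "0 0 0 0 0 0.25 -1;0 0 0 0 0 0.5 -1;0 0 0 0 0 0.75 -1;0 0 0 0 0 1 -1;0 0 0 0 0 1 1;0 0 0 0 0 1 1;0 0 0 0 0 1 1;0 0 0 0 0 1 1"}}

```text
time: 16.25
tool_pos: [0.4587, 0.2041, 0.0939]
tool_rot: [-0.0, -0.249, 0.968, -0.0]
ft_force: [-0.4, 0.8, -1.1]
grip_width: 0.0691
grasp_force: 20.0
```

Run:
```python
from h import *
s=env.get_state();print(s["time"],s["qpos"].round(2),s["tool_pos"].round(4),s["ft_force"].round(2),s["torque"].round(2),s["grip_width"],s["grasp_force"])
```

```text
16.25 [-0.51  0.15  0.04  1.99 -0.01  1.01  1.61] [0.4587 0.2041 0.0939] [-0.37  0.8  -1.12] [0.02 0.02 0.03] 0.0691290542723779 20.0079725692558
```

{"method": "play_rows", "body": {"deltas": "0 0 0 0 0 -0.25 1;0 0 -0.001 0 0 -0.5 1;0 0 -0.001 0 0 -0.75 1;0 0 -0.002 0 0 -1 1;0 0 -0.002 0 0 -1 1;0 0 -0.002 0 0 -1 1;0 0 -0.002 0 0 -1 1;0 0 -0.002 0 0 -1 1"}}

```text
time: 16.92
tool_pos: [0.4589, 0.2041, 0.0945]
tool_rot: [-0.0, -0.479, 0.878, 0.0]
ft_force: [0.5, 1.1, -1.2]
grip_width: 0.0688
grasp_force: 20.0
```

{"method": "play_rows", "body": {"deltas": "0 0 0 0 0 -0.25 1;0 0 -0.001 0 0 -0.5 1;0 0 -0.001 0 0 -0.75 1;0 0 -0.002 0 0 -1 1;0 0 -0.002 0 0 -1 1;0 0 -0.002 0 0 -1 1;0 0 -0.002 0 0 -1 1;0 0 -0.002 0 0 -1 1"}}

```text
time: 17.58
tool_pos: [0.4592, 0.2043, 0.0951]
tool_rot: [0.0, -0.681, 0.732, -0.0]
ft_force: [1.0, 0.3, -1.6]
grip_width: 0.069
grasp_force: 20.0
```

{"method": "play_rows", "body": {"deltas": "0 0 -0.002 0 0 0 1;0 0 -0.004 0 0 0 1;0 0 -0.006 0 0 0 1;0 0 -0.008 0 0 0 1;0 0 -0.008 0 0 0 1;0 0 -0.008 0 0 0 1;0 0 -0.008 0 0 0 1;0 0 -0.008 0 0 0 1"}}

```text
time: 18.25
tool_pos: [0.4591, 0.2042, 0.0972]
tool_rot: [0.0, -0.682, 0.732, -0.0]
ft_force: [3.3, 0.9, -2.2]
grip_width: 0.0692
grasp_force: 20.0
```

{"method": "play_rows", "body": {"deltas": "0 0 -0.02 0 0 0 1;0 0 -0.04 0 0 0 1;0 0 -0.08 0 0 0 1;0 0 -0.12 0 0 0 1;0 0 -0.18 0 0 0 1;0 0 -0.24 0 0 0 1;0 0 -0.24 0 0 0 1;0 0 -0.24 0 0 0 1"}}

```text
time: 18.92
tool_pos: [0.4595, 0.2045, 0.1585]
tool_rot: [0.001, -0.682, 0.732, -0.0]
ft_force: [-0.1, 0.1, -2.0]
grip_width: 0.0692
grasp_force: 20.0
```

{"method": "play_rows", "body": {"deltas": "0.06 -0.012 0 0 0 0.1 1;0.12 -0.025 0 0 0 0.2 1;0.18 -0.04 0 0 0 0.3 1;0.24 -0.05 0 0 0 0.4 1;0.3 -0.065 0 0 0 0.4 1;0.348 -0.077 0 0 0 0.4 1;0.348 -0.077 0 0 0 0.4 1;0.348 -0.077 0 0 0 0.4 1"}}

```text
time: 19.58
tool_pos: [0.472, 0.1145, 0.1568]
tool_rot: [-0.0, -0.603, 0.797, 0.0]
ft_force: [-1.0, 0.1, -1.5]
grip_width: 0.0689
grasp_force: 20.0
```

Run:
```python
from h import *
s=env.get_state();print(s["time"],s["qpos"].round(2),s["tool_pos"].round(4),s["ft_force"].round(2),s["grip_width"],s["grasp_force"])
print(go([.472,.116,.03]))
c=cams.get_calibration("wrist");im=cams.capture("wrist")[:,:,::-1];cv2.imwrite("pics/w4.png",im)
import pickle;pickle.dump(c,open("w4.pkl","wb"))
```

```text
19.5833 [-0.34  0.04  0.05  1.97 -0.    1.14  2.58] [0.472  0.1145 0.1568] [-0.95  0.08 -1.55] 0.06893748176458482 19.999915977132332
(array([-0.006,  0.001,  0.507]), array([ 0.001, -0.   ,  0.   ]))
```

View pics/w4.png

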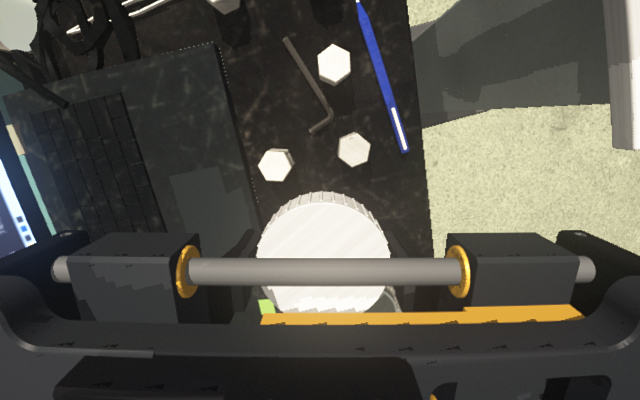

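The cap is held at (323,250). Slugs are at (275,165), (354,149) and (334,64), with the hex key beside them.

Run:
```python
from h import *
import pickle
c=pickle.load(open("w4.pkl","rb"))
print(world(c,[(273.5,166),(352,150),(333,64)],.03).round(4), world(c,[(250,200)],.0).round(3))
```

```text
[[0.5048 0.0717 0.03  ]
 [0.4344 0.077  0.03  ]
 [0.4318 0.0048 0.03  ]] [[0.545 0.101 0.   ]]
```

{"method": "play_rows", "body": {"deltas": "-0.006 0 0.08 0 0 0 1;-0.006 0 0.16 0 0 0 1;-0.006 0 0.24 0 0 0 1;-0.006 0 0.32 0 0 0 1;-0.006 0 0.4 0 0 0 1;-0.006 0 0.44 0 0 0 1;-0.006 0 0.44 0 0 0 1;-0.006 0 0.44 0 0 0 1"}}

```text
time: 20.3
tool_pos: [0.4723, 0.118, 0.047]
tool_rot: [-0.0, -0.606, 0.796, 0.0]
ft_force: [0.3, -0.9, -0.5]
grip_width: 0.069
grasp_force: 20.0
```

{"method": "play_rows", "body": {"deltas": "0.008 0 0.03 0 0 0 1;0.008 0 0.05 0 0 0 1;0.008 0 0.07 0 0 0 1;0.008 0 0.074 0 0 0 1;0.008 0 0.074 0 0 0 1;0.008 0 0.074 0 0 0 1;0.008 0 0.074 0 0 0 1;0.008 0 0.074 0 0 0 1"}}

```text
time: 20.97
tool_pos: [0.4721, 0.1157, 0.0288]
tool_rot: [0.0, -0.605, 0.796, -0.0]
ft_force: [0.8, 0.1, -0.3]
grip_width: 0.0692
grasp_force: 20.0
```

{"method": "play_rows", "body": {"deltas": "0 0 0 0 0 0 -1;0 0 0 0 0 0 -1;0 0 0 0 0 0 -1;0 0 -0.03 0 0 0 -1;0 0 -0.1 0 0 0 -1;0 0 -0.2 0 0 0 -1;0 0 -0.3 0 0 0 -1;0 0 -0.4 0 0 0 -1"}}

```text
time: 21.63
tool_pos: [0.4718, 0.1155, 0.1302]
tool_rot: [0.0, -0.605, 0.796, -0.0]
ft_force: [0.4, 1.6, 0.0]
grip_width: 0.0871
grasp_force: 0.0
```

{"method": "play_rows", "body": {"deltas": "0.19 0.08 -0.25 0 0 0.366 -1;0.19 0.08 -0.25 0 0 0.366 -1;0.19 0.08 -0.25 0 0 0.366 -1;0.19 0.08 -0.25 0 0 0.366 0;0.19 0.08 -0.25 0 0 0.366 0;0.19 0.08 -0.25 0 0 0.366 0;0.19 0.08 -0.25 0 0 0.366 0;0.19 0.08 -0.25 0 0 0.366 0"}}

```text
time: 22.3
tool_pos: [0.4395, 0.0755, 0.1899]
tool_rot: [-0.001, -0.53, 0.848, 0.0]
ft_force: [0.9, -0.2, 1.0]
grip_width: 0.0615
grasp_force: 0.0
```

```bash
cat >> h.py <<'E'
S0=[(.4326,.0771),(.431,.004),(.4215,-.0748),(.5054,-.0802),(.504,.0714)]
def slugs(c,im,z=.03):
    "bright compact blobs of slug size -> centre, flats angle mod 60, area mm2"
    g=cv2.cvtColor(im,cv2.COLOR_BGR2GRAY); out=[]
    for th in(225,200,170,140):
      for cn in cv2.findContours((g>th).astype(np.uint8),0,1)[0]:
        if cv2.contourArea(cn)<100 or cn[:,0,1].max()>226: continue
        W=world(c,cn.reshape(-1,2),z)[:,:2].astype(np.float32)
        if not(.34<W[:,0].mean()<.7 and abs(W[:,1].mean())<.33): continue
        A=cv2.contourArea(W*1000)
        if not 480<A<800: continue
        M=cv2.moments(W.reshape(-1,1,2)*1000); p=np.array([M["m10"],M["m01"]])/M["m00"]/1000
        if any(np.hypot(*(p-o[0]))<.015 for o in out): continue
        w=[sum(np.ptp(W@[np.cos(a+k*np.pi/3),np.sin(a+k*np.pi/3)]) for k in range(3)) for a in np.radians(range(60))]
        out.append((p.round(4),int(np.argmin(w)),round(A),round(min(w)/3*1000,1)))
    return out
def look(name):
    c=cams.get_calibration("wrist");im=cams.capture("wrist")[:,:,::-1].copy();cv2.imwrite(f"pics/{name}.png",im)
    for o in slugs(c,im): print(*o)
    s=env.get_state();print(s["time"],s["qpos"].round(2),s["tool_pos"].round(4),s["ft_force"].round(2),round(s["grip_width"],4))
    return c,im,s
def weigh(n=8):
    F=[]
    for _ in range(n):
        cams.capture("wrist");s=env.get_state();F.append(np.r_[s["ft_force"],s["joint_efforts"][[1,3]]])
    print("force",np.mean(F,0).round(2),np.std(F,0).round(2),s["grip_width"].round(4),s["grasp_force"])
E
python3 - <<'E'
from h import *
c,im,s=look("w5")
weigh(6)
print(go([.4335,.0772,.040],np.radians(154)))
E
```

```text
[0.4328 0.0773] 34 516 25.2
[0.4314 0.0039] 50 486 24.5
[ 0.5054 -0.0805] 37 496 24.8
[ 0.4216 -0.0748] 38 500 24.8
22.35 [-0.31 -0.08  0.08  2.01  0.01  1.21  2.45] [0.4395 0.0754 0.19  ] [-0.02  0.18  0.08] 0.0575Traceback (most recent call last):
  File "<stdin>", line 3, in <module>
  File "h.py", line 50, in weigh
    print("force",np.mean(F,0).round(2),np.std(F,0).round(2),s["grip_width"].round(4),s["grasp_force"])
                                                             ^^^^^^^^^^^^^^^^^^^^^
AttributeError: 'float' object has no attribute 'round'
```

View pics/w5.png

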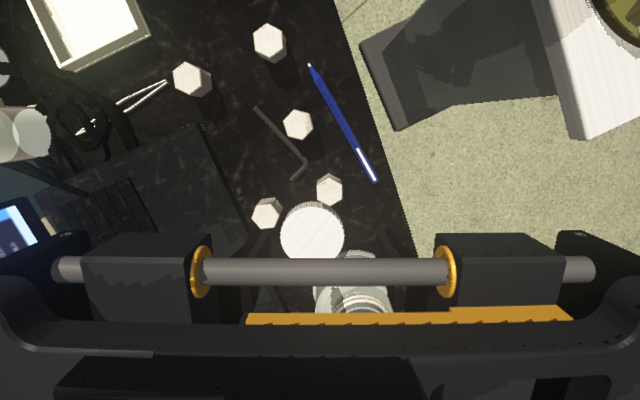

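The cap stands flat on the cart at (312,230), clear of the pot and the slugs at (330,190) and (266,213); the other three slugs are unmoved.

{"method": "play_rows", "body": {"deltas": "0.005 0.027 0.1 0 0 0 0;0.005 0.027 0.2 0 0 0 0;0.005 0.027 0.3 0 0 0 0;0.005 0.027 0.4 0 0 0 0;0.005 0.027 0.5 0 0 0 0;0.005 0.027 0.56 0 0 0 0;0.005 0.027 0.6 0 0 0 0;0.005 0.027 0.6 0 0 0 0"}}

```text
time: 23.32
tool_pos: [0.4318, 0.0766, 0.0392]
tool_rot: [-0.002, -0.53, 0.848, 0.001]
ft_force: [-0.8, 0.4, -0.6]
grip_width: 0.0437
grasp_force: 0.0
```

{"method": "play_rows", "body": {"deltas": "0 0 0 0 0 0 0;0 0 0 0 0 0 1;0 0 0 0 0 0 1;0 0 0 0 0 0 1;0 0 0 0 0 0 1;0 0 0 0 0 0 1;0 0 0 0 0 0 1;0 0 0 0 0 0 1", "force": 30}}

```text
time: 23.98
tool_pos: [0.4338, 0.0774, 0.0419]
tool_rot: [0.001, -0.53, 0.848, 0.0]
ft_force: [-2.4, 1.7, 6.6]
grip_width: 0.0257
grasp_force: 30.0
```

{"method": "play_rows", "body": {"deltas": "0 0 -0.06 0 0 0 1;0 0 -0.12 0 0 0 1;0 0 -0.2 0 0 0 1;0 0 -0.28 0 0 0 1;0 0 -0.36 0 0 0 1;0 0 -0.44 0 0 0 1;0 0 -0.44 0 0 0 1;0 0 -0.44 0 0 0 1"}}

```text
time: 24.65
tool_pos: [0.4338, 0.077, 0.1515]
tool_rot: [0.001, -0.53, 0.848, -0.0]
ft_force: [0.0, 0.5, -2.9]
grip_width: 0.0254
grasp_force: 30.0
```

```bash
sed -i 's/s\["grip_width"\].round(4),s\["grasp_force"\]/round(float(s["grip_width"]),4),s["grasp_force"]/' h.py
python3 - <<'E'
from h import *
c,im,s=look("w6"); weigh(8)
print("pot",go([.459,.2043,.113]))
E
```

```text
[ 0.4216 -0.0749] 38 489 24.5
[0.4313 0.0038] 48 495 24.8
[ 0.5054 -0.0805] 37 511 25.1
24.7 [-0.32 -0.05  0.08  2.07  0.    1.12  2.45] [0.4329 0.0768 0.1503] [ 0.24 -0.08 -1.59] 0.0257
force [ -0.05   0.13  -2.1  -26.74 -29.82] [0.33 0.33 0.38 0.27 0.27] 0.0256 29.999028756748203
pot (array([-0.504,  0.13 ,  0.15 ]), array([ 0.001, -0.001,  0.   ]))
```

{"method": "play_rows", "body": {"deltas": "-0.1 0.03 0 0 0 0 1;-0.2 0.06 0 0 0 0 1;-0.3 0.09 0 0 0 0 1;-0.4 0.11 0 0 0 0 1;-0.504 0.13 0 0 0 0 1;-0.504 0.13 0 0 0 0 1;-0.504 0.13 0 0 0 0 1;-0.504 0.13 0 0 0 0 1"}}

```text
time: 25.77
tool_pos: [0.4591, 0.2037, 0.1506]
tool_rot: [-0.001, -0.53, 0.848, -0.0]
ft_force: [-0.2, -1.1, -2.6]
grip_width: 0.0256
grasp_force: 30.0
```

Run:
```python
from h import *
s=env.get_state();print(s["tool_pos"].round(4),s["grip_width"],go([.459,.2043,.111]))
```

```text
[0.4591 0.2037 0.1506] 0.025567238267863498 (array([-0.002,  0.001,  0.158]), array([ 0.001, -0.003,  0.   ]))
```

{"method": "play_rows", "body": {"deltas": "-0.002 0 0.08 0 0 0 1;-0.002 0 0.158 0 0 0 1;-0.002 0 0.158 0 0 0 1;-0.002 0 0.158 0 0 0 1;-0.002 0 0.158 0 0 0 0;-0.002 0 0.158 0 0 0 0;-0.002 0 0.158 0 0 0 0;-0.002 0 0.158 0 0 0 0"}}

```text
time: 26.43
tool_pos: [0.4603, 0.2052, 0.1128]
tool_rot: [0.001, -0.53, 0.848, -0.0]
ft_force: [-0.6, -0.2, 0.6]
grip_width: 0.0408
grasp_force: 0.0
```

{"method": "play_rows", "body": {"deltas": "0 0 -0.08 0 0 0 0;0 0 -0.16 0 0 0 0;0 0 -0.24 0 0 0 0;0 0 -0.3 0 0 0.25 0;0 0 -0.3 0 0 0.5 0;0 0 -0.3 0 0 0.75 0;0 0 -0.3 0 0 1 0;0 0 -0.3 0 0 1 0"}}

```text
time: 27.1
tool_pos: [0.4598, 0.2051, 0.1873]
tool_rot: [0.001, -0.302, 0.953, 0.0]
ft_force: [0.8, -1.1, -0.5]
grip_width: 0.0437
grasp_force: 0.0
```

{"method": "play_rows", "body": {"deltas": "0 0 0 0 0 1 0;0 0 0 0 0 1 0;0 0 0 0 0 1 0;0 0 0 0 0 1 0;0 0 0 0 0 1 0;0 0 0 0 0 1 0;0 0 0 0 0 1 0;0 0 0 0 0 1 0"}}

```text
time: 27.77
tool_pos: [0.4596, 0.2049, 0.1867]
tool_rot: [0.0, -0.06, 0.998, 0.0]
ft_force: [0.6, 1.1, 0.2]
grip_width: 0.0436
grasp_force: 0.0
```

{"method": "play_rows", "body": {"deltas": "0 0 0 0 0 1 0;0 0 0 0 0 1 0;0 0 0 0 0 1 0;0 0 0 0 0 1 0;0 0 0 0 0 1 0;0 0 0 0 0 1 0;0 0 0 0 0 1 0;0 0 0 0 0 1 0"}}

```text
time: 28.43
tool_pos: [0.4596, 0.2049, 0.1866]
tool_rot: [0.0, 0.189, 0.982, 0.0]
ft_force: [0.6, -0.4, -0.6]
grip_width: 0.0433
grasp_force: 0.0
```

{"method": "play_rows", "body": {"deltas": "0 0 0 0 0 1 0;0 0 0 0 0 1 0;0 0 0 0 0 1 0;0 0 0 0 0 1 0;0 0 0 0 0 1 0;0 0 0 0 0 1 0;0 0 0 0 0 1 0;0 0 0 0 0 1 0"}}

```text
time: 29.1
tool_pos: [0.4595, 0.2049, 0.1866]
tool_rot: [0.0, 0.426, 0.905, 0.0]
ft_force: [0.7, -0.8, -0.6]
grip_width: 0.0436
grasp_force: 0.0
```

{"method": "play_rows", "body": {"deltas": "0 0 0 0 0 1 0;0 0 0 0 0 1 0;0 0 0 0 0 1 0;0 0 0 0 0 1 0;0 0 0 0 0 1 0;0 0 0 0 0 1 0;0 0 0 0 0 1 0;0 0 0 0 0 1 0"}}

```text
time: 29.77
tool_pos: [0.4595, 0.2049, 0.1866]
tool_rot: [-0.0, 0.637, 0.771, 0.0]
ft_force: [-0.6, -0.2, -0.9]
grip_width: 0.0438
grasp_force: 0.0
```

Run:
```python
from h import *
c,im,s=look("w7")
print(go([.504,.0714,.19],np.radians(11)))
cv2.imwrite("pics/w7s.png",cams.capture("side")[150:350,250:450,::-1])
```

```text
29.8167 [-0.5   0.05  0.03  1.89 -0.    1.2  -0.28] [0.4595 0.2049 0.1866] [-0.19  0.93 -0.55] 0.0436
(array([-0.558,  0.074, -0.014]), array([ 0.   , -0.   , -0.004]))
```

View pics/w7.png

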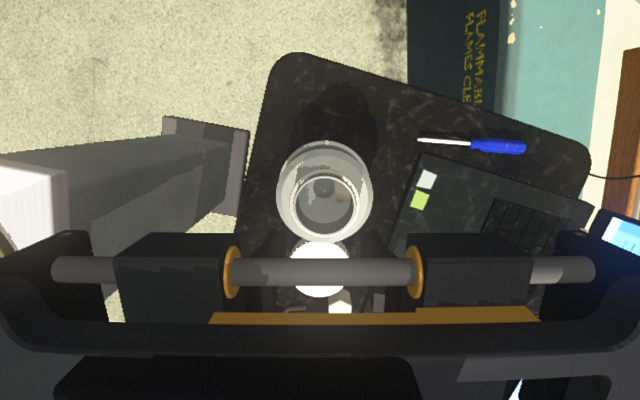

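The pot mouth is open at (325,200) with the slug inside. The cap is beside it at (320,268), and no slug is lying outside.

{"method": "play_rows", "body": {"deltas": "-0.3 0.074 0 0 0 0 0;-0.3 0.074 0 0 0 0 0;-0.3 0.074 0 0 0 0 0;-0.3 0.074 0 0 0 0 0;-0.3 0.074 0 0 0 0 0;-0.3 0.074 0 0 0 0 0;-0.3 0.074 0 0 0 0 0;-0.3 0.074 0 0 0 0 0"}}

```text
time: 30.53
tool_pos: [0.4913, 0.1358, 0.1866]
tool_rot: [-0.0, 0.637, 0.771, 0.0]
ft_force: [0.5, -0.1, 0.6]
grip_width: 0.0434
grasp_force: 0.0
```

Run:
```python
from h import *
c,im,s=look("w8")
print(pix(c,[[x,y,.03] for x,y in S0]).round(0))
print(go([.504,.0714,.042],np.radians(11)))
# side camera check of slug 5
c=cams.get_calibration("side");im=cams.capture("side")[:,:,::-1].copy();cv2.imwrite("pics/s8.png",im)
p=pix(c,[[x,y,.015] for x,y in S0]).round(0);print(p)
a,b=p[4].astype(int);cv2.imwrite("pics/s8c.png",cv2.resize(im[150:330,270:430],None,fx=3,fy=3))
```

```text
[0.3568 0.0895] 45 736 44.9
30.5833 [-0.42  0.06  0.1   1.88 -0.01  1.2  -0.13] [0.4914 0.1356 0.1866] [0.59 0.25 0.79] 0.0434
[[258. 235.]
 [248. 295.]
 [233. 350.]
 [301. 364.]
 [324. 252.]]
(array([-0.262,  0.001,  0.578]), array([ 0.   , -0.   , -0.004]))
[[372. 261.]
 [381. 239.]
 [393. 220.]
 [353. 213.]
 [334. 252.]]
```

View pics/s8c.png

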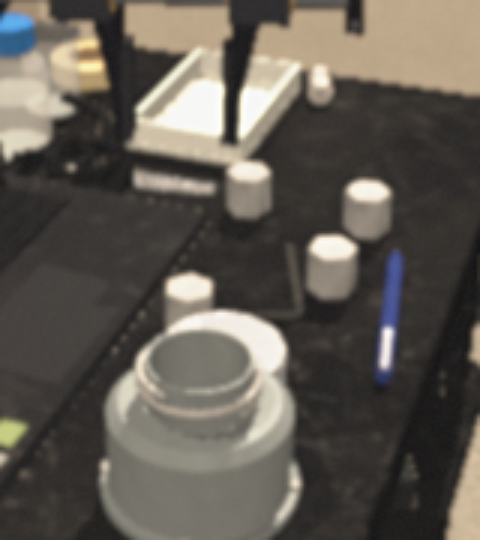

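The side crop shows the open pot and the cap behind it. Slug five stands at (189,300), where expected, and slugs two, three and four are unmoved.

{"method": "play_rows", "body": {"deltas": "-0.1 0 0 0 0 0 0.15;-0.2 0 0 0 0 0 0.15;-0.262 0 0 0 0 0 0.15;-0.262 0 0 0 0 0 0.15;-0.262 0 0 0 0 0 0.15;-0.262 0 0 0 0 0 0.15;-0.262 0 0.1 0 0 0 0.15;-0.262 0 0.2 0 0 0 0.15"}}

```text
time: 31.3
tool_pos: [0.5052, 0.0726, 0.1376]
tool_rot: [0.001, 0.637, 0.771, 0.002]
ft_force: [-0.1, 0.6, -0.0]
grip_width: 0.037
grasp_force: 0.0
```

Run:
```python
from h import *
s=env.get_state();print(s["tool_pos"].round(4),s["grip_width"],go([.5043,.0714,.042],np.radians(11)))
```

```text
[0.5052 0.0726 0.1376] 0.036980232656812426 (array([-0.004, -0.006,  0.382]), array([ 0.009, -0.002, -0.002]))
```

{"method": "play_rows", "body": {"deltas": "-0.004 -0.004 0.08 0 0 0 0.15;-0.004 -0.004 0.16 0 0 0 0.15;-0.004 -0.004 0.24 0 0 0 0.15;-0.004 -0.004 0.3 0 0 0 0.15;-0.004 -0.004 0.35 0 0 0 0.15;-0.004 -0.004 0.38 0 0 0 0.15;-0.004 -0.004 0.38 0 0 0 0.15;-0.004 -0.004 0.38 0 0 0 0.15"}}

```text
time: 31.97
tool_pos: [0.5031, 0.0701, 0.0416]
tool_rot: [-0.0, 0.637, 0.771, 0.0]
ft_force: [0.7, -0.4, -0.1]
grip_width: 0.0373
grasp_force: 0.0
```

{"method": "play_rows", "body": {"deltas": "0 0 0 0 0 0 1;0 0 0 0 0 0 1;0 0 0 0 0 0 1;0 0 0 0 0 0 1;0 0 0 0 0 0 1;0 0 0 0 0 0 1;0 0 0 0 0 0 1;0 0 0 0 0 0 1"}}

```text
time: 32.63
tool_pos: [0.5041, 0.0695, 0.0425]
tool_rot: [0.001, 0.638, 0.77, 0.001]
ft_force: [0.8, 0.3, 5.9]
grip_width: 0.0256
grasp_force: 30.0
```

{"method": "play_rows", "body": {"deltas": "0 0 -0.06 0 0 0 1;0 0 -0.12 0 0 0 1;0 0 -0.2 0 0 0 1;0 0 -0.28 0 0 0 1;0 0 -0.36 0 0 0 1;0 0 -0.44 0 0 0 1;0 0 -0.44 0 0 0 1;0 0 -0.44 0 0 0 1"}}

```text
time: 33.3
tool_pos: [0.5036, 0.0692, 0.1521]
tool_rot: [0.0, 0.638, 0.77, 0.001]
ft_force: [-1.1, -0.7, 0.2]
grip_width: 0.0256
grasp_force: 30.0
```

Run:
```python
from h import *
c,im,s=look("w9"); weigh(8)
print("pot",go([.459,.2043,.151]),"tray",go([.57,-.19,.151]))
```

```text
[0.4564 0.171 ] 31 733 40.1
[0.3547 0.0401] 3 604 44.1
33.35 [-0.35  0.09  0.17  1.93 -0.02  1.13  0.01] [0.5027 0.069  0.1509] [-0.28  1.03 -0.9 ] 0.0256
force [  0.24  -0.18  -0.82 -33.81 -29.14] [0.57 0.4  0.39 0.3  0.26] 0.0252 29.99986036797054
pot (array([ 0.564, -0.071,  0.   ]), array([-0.002,  0.   ,  0.   ])) tray (array([-1.068,  0.07 ,  0.   ]), array([-0.002,  0.   ,  0.   ]))
```

{"method": "play_rows", "body": {"deltas": "-0.12 0.02 -0.03 0 0 0 1;-0.25 0.04 -0.06 0 0 0 1;-0.4 0.06 -0.08 0 0 0 1;-0.55 0.08 -0.08 0 0 0 1;-0.7 0.1 -0.08 0 0 0 1;-0.85 0.12 -0.08 0 0 0 1;-0.99 0.134 -0.08 0 0 0 1;-0.99 0.134 -0.08 0 0 0 1"}}

```text
time: 34.42
tool_pos: [0.5823, -0.1775, 0.1716]
tool_rot: [0.002, 0.641, 0.767, -0.002]
ft_force: [-0.1, -1.7, -0.6]
grip_width: 0.0256
grasp_force: 30.0
```

{"method": "play_rows", "body": {"deltas": "0 0 0 0 0 -0.25 1;0 0 0 0 0 -0.5 1;0 0 0 0 0 -0.75 1;0 0 0 0 0 -1 1;0 0 0 0 0 -1 1;0 0 0 0 0 -1 1;0 0 0 0 0 -1 1;0 0 0 0 0 -1 1"}}

```text
time: 35.08
tool_pos: [0.5823, -0.1676, 0.1715]
tool_rot: [-0.0, 0.428, 0.904, -0.0]
ft_force: [-0.0, 0.4, -0.6]
grip_width: 0.0257
grasp_force: 30.0
```

{"method": "play_rows", "body": {"deltas": "0 0 0 0 0 -0.25 1;0 0 0 0 0 -0.5 1;0 0 0 0 0 -0.75 1;0 0 0 0 0 -1 1;0 0 0 0 0 -1 1;0 0 0 0 0 -1 1;0 0 0 0 0 -1 1;0 0 0 0 0 -1 1"}}

```text
time: 35.75
tool_pos: [0.5823, -0.1677, 0.1716]
tool_rot: [0.0, 0.191, 0.981, 0.0]
ft_force: [0.5, 0.4, -0.7]
grip_width: 0.0254
grasp_force: 30.0
```

{"method": "play_rows", "body": {"deltas": "0 0 0 0 0 -0.25 1;0 0 0 0 0 -0.5 1;0 0 0 0 0 -0.76 1;0 0 0 0 0 -0.76 1;0 0 0 0 0 -0.76 1;0 0 0 0 0 -0.76 1;0 0 0 0 0 -0.76 1;0 0 0 0 0 -0.76 1"}}

```text
time: 36.42
tool_pos: [0.5824, -0.1677, 0.1716]
tool_rot: [0.0, 0.002, 1.0, 0.0]
ft_force: [-0.0, 0.5, 0.2]
grip_width: 0.0259
grasp_force: 30.0
```

Run:
```python
from h import *
c,im,s=look("w10"); weigh(4)
P=world(c,[(0,0)],.024)
im2=im.copy()
for x,y in[(.521,-.139),(.605,-.139),(.605,-.281),(.521,-.281)]:
    u=pix(c,[x,y,.024])[0]
    if abs(u).max()<2000: cv2.circle(im2,(int(u[0]),int(u[1])),3,(0,0,255),-1)
cv2.imwrite("pics/w10m.png",im2)
print(go([.583,-.17,.052],np.radians(90)))
```

```text
[ 0.5054 -0.0805] 39 498 25.0
[0.4311 0.0038] 51 500 25.1
[ 0.4233 -0.0764] 46 548 28.6
36.4667 [ 0.09  0.27  0.17  1.67 -0.05  1.2   1.84] [ 0.5824 -0.1677  0.1716] [ 0.17  0.28 -0.75] 0.0257
force [  0.18   0.3   -0.42 -44.61 -29.91] [0.48 0.5  0.28 0.   0.  ] 0.0258 29.999967076582834
(array([-0.003, -0.009,  0.478]), array([ 0.   ,  0.   , -0.006]))
```

View pics/w10m.png

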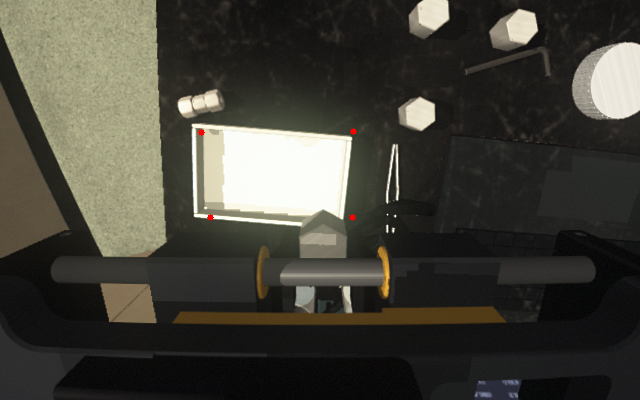

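The tray's outer corners are at (192,124), (352,136), (342,225) and (195,214). The held slug is over the tray's near-left corner at (322,235), the cap is flat at (610,80), and three slugs remain at (417,113), (429,17) and (514,30).

{"method": "play_rows", "body": {"deltas": "0.01 -0.033 0.1 0 0 0 1;0.01 -0.033 0.2 0 0 0 1;0.01 -0.033 0.3 0 0 0 1;0.01 -0.033 0.4 0 0 0 1;0.01 -0.033 0.45 0 0 0 1;0.01 -0.033 0.478 0 0 0 1;0.01 -0.033 0.478 0 0 0 1;0.01 -0.033 0.478 0 0 0 1"}}

```text
time: 37.33
tool_pos: [0.5805, -0.1761, 0.0529]
tool_rot: [0.001, 0.001, 1.0, -0.0]
ft_force: [-0.2, -0.4, 0.1]
grip_width: 0.0257
grasp_force: 30.0
```

{"method": "play_rows", "body": {"deltas": "0 0 0 0 0 0 0.1;0 0 0 0 0 0 0.1;0 0 0 0 0 0 0.1;0 0 0 0 0 0 0.1;0 0 -0.1 0 0 0 0.1;0 0 -0.25 0 0 0 0.1;0 0 -0.4 0 0 0 0.1;0 0 -0.48 0 0 0 0.1"}}

```text
time: 38.0
tool_pos: [0.5816, -0.1766, 0.1772]
tool_rot: [0.003, 0.001, 1.0, -0.001]
ft_force: [0.6, 0.1, 1.2]
grip_width: 0.0387
grasp_force: 0.0
```

{"method": "play_rows", "body": {"deltas": "0.298 0.382 0 0 0 -0.175 0.1;0.298 0.382 0 0 0 -0.175 0.1;0.298 0.382 0 0 0 -0.175 0.1;0.298 0.382 0 0 0 -0.175 0.1;0.298 0.382 0 0 0 -0.175 0.1;0.298 0.382 0 0 0 -0.175 0.1;0.298 0.382 0 0 0 -0.175 0.1;0.298 0.382 0 0 0 -0.175 0.1"}}

```text
time: 38.67
tool_pos: [0.5062, -0.0816, 0.1722]
tool_rot: [0.0, -0.041, 0.999, -0.0]
ft_force: [-0.6, -0.1, 0.0]
grip_width: 0.039
grasp_force: 0.0
```

Run:
```python
from h import *
c,im,s=look("w11"); weigh(4)
print(pix(c,[.5054,-.0805,.03]))
print(go([.5054,-.0805,.042],np.radians(95)))
```

```text
[ 0.5053 -0.0805] 36 515 25.2
[0.4311 0.0038] 49 532 25.7
[ 0.4215 -0.0751] 36 496 24.6
[ 0.4907 -0.2755] 12 506 31.7
[ 0.3463 -0.1431] 3 751 66.9
38.7167 [ 0.    0.08  0.11  1.89 -0.01  1.17  1.77] [ 0.5061 -0.0815  0.172 ] [-0.19 -0.37  0.93] 0.0392
force [ 5.700e-01 -1.200e-01 -3.000e-02 -3.371e+01 -2.940e+01] [0.28 0.55 0.49 0.07 0.01] 0.0394 0.0
[[324.60576502 195.92527236]]
(array([0.001, 0.001, 0.519]), array([ 0.   , -0.001, -0.007]))
```

View pics/w11.png

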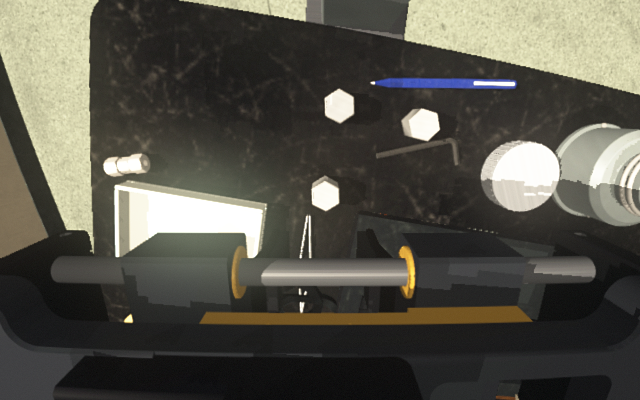

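Slug four is at (325,194), directly under the jaws. Slugs three (340,106) and two (421,124) are unmoved, and the cap is flat at (520,175).

{"method": "play_rows", "body": {"deltas": "0 0 0.1 0 0 0 0.1;0 0 0.2 0 0 0 0.1;0 0 0.3 0 0 0 0.1;0 0 0.4 0 0 0 0.1;0 0 0.48 0 0 0 0.1;0 0 0.52 0 0 0 0.1;0 0 0.52 0 0 0 0.1;0 0 0.52 0 0 0 0.1"}}

```text
time: 39.58
tool_pos: [0.5057, -0.0804, 0.0422]
tool_rot: [-0.0, -0.042, 0.999, 0.0]
ft_force: [1.4, -0.2, -0.3]
grip_width: 0.0393
grasp_force: 0.0
```

{"method": "play_rows", "body": {"deltas": "0 0 0 0 0 0 1;0 0 0 0 0 0 1;0 0 0 0 0 0 1;0 0 0 0 0 0 1;0 0 0 0 0 0 1;0 0 0 0 0 0 1;0 0 0 0 0 0 1;0 0 0 0 0 0 1"}}

```text
time: 40.25
tool_pos: [0.5068, -0.08, 0.0434]
tool_rot: [0.001, -0.042, 0.999, 0.0]
ft_force: [-0.1, 1.1, 5.7]
grip_width: 0.0255
grasp_force: 30.0
```

{"method": "play_rows", "body": {"deltas": "0 0 -0.06 0 0 0 1;0 0 -0.12 0 0 0 1;0 0 -0.2 0 0 0 1;0 0 -0.28 0 0 0 1;0 0 -0.36 0 0 0 1;0 0 -0.44 0 0 0 1;0 0 -0.44 0 0 0 1;0 0 -0.44 0 0 0 1"}}

```text
time: 40.92
tool_pos: [0.5059, -0.0804, 0.1526]
tool_rot: [0.001, -0.042, 0.999, -0.0]
ft_force: [-1.1, -0.7, -2.5]
grip_width: 0.0256
grasp_force: 30.0
```

Run:
```python
from h import *
c,im,s=look("w12"); weigh(8)
print("pot",go([.459,.2043,.151]),"tray",go([.54,-.18,.17],np.pi/2))
```

```text
[0.4502 0.1931] 54 745 37.2
[0.4311 0.0038] 50 546 26.0
[ 0.4215 -0.075 ] 37 508 24.8
[ 0.4906 -0.2748] 12 527 32.4
40.9667 [ 0.    0.1   0.11  1.92 -0.01  1.13  1.77] [ 0.505  -0.0803  0.1513] [ 0.66  0.15 -2.48] 0.0256
force [ 7.000e-02  1.000e-02 -2.140e+00 -3.537e+01 -2.986e+01] [0.41 0.46 0.45 0.33 0.29] 0.0255 29.99908063924522
pot (array([0.088, 1.15 , 0.002]), array([ 0.   , -0.002,  0.   ])) tray (array([-0.104, -0.409, -0.074]), array([ 0.   , -0.002,  0.17 ]))
```

{"method": "play_rows", "body": {"deltas": "0.01 0.12 0 0 0 0 1;0.02 0.25 0 0 0 0 1;0.03 0.38 0 0 0 0 1;0.04 0.5 0 0 0 0 1;0.05 0.64 0 0 0 0 1;0.06 0.78 0 0 0 0 1;0.07 0.9 0 0 0 0 1;0.075 0.98 0 0 0 0 1"}}

```text
time: 42.03
tool_pos: [0.465, 0.1661, 0.1521]
tool_rot: [-0.0, -0.044, 0.999, 0.001]
ft_force: [-0.1, -0.3, -1.6]
grip_width: 0.0258
grasp_force: 30.0
```

{"method": "play_rows", "body": {"deltas": "0.013 0.1 0 0 0 0 1;0.013 0.17 0 0 0 0 1;0.013 0.17 0 0 0 0 1;0.013 0.17 0 0 0 0 1;0.013 0.17 0 0 0 0 1;0.013 0.17 0 0 0 0 1;0.013 0.17 0 0 0 0 1;0.013 0.17 0 0 0 0 1"}}

```text
time: 42.7
tool_pos: [0.4596, 0.2034, 0.1521]
tool_rot: [0.0, -0.042, 0.999, -0.0]
ft_force: [-0.5, -0.3, -1.1]
grip_width: 0.0257
grasp_force: 30.0
```

Run:
```python
from h import *
s=env.get_state();print(s["tool_pos"].round(4),s["grip_width"],go([.459,.2043,.113]))
print(go([.431,.004,.16],np.radians(110)))
```

```text
[0.4596 0.2034 0.1521] 0.02569285606983802 (array([0.002, 0.004, 0.156]), array([-0.,  0.,  0.]))
(array([ 0.18 , -0.785, -0.032]), array([-0.   ,  0.   , -0.532]))
```

{"method": "play_rows", "body": {"deltas": "0.002 0.004 0.08 0 0 0 1;0.002 0.004 0.156 0 0 0 1;0.002 0.004 0.156 0 0 0 1;0.002 0.004 0.156 0 0 0 1;0.002 0.004 0.156 0 0 0 0;0.002 0.004 0.156 0 0 0 0;0.002 0.004 0.156 0 0 0 0;0.002 0.004 0.156 0 0 0 0"}}

```text
time: 43.37
tool_pos: [0.4596, 0.2057, 0.1143]
tool_rot: [0.001, -0.042, 0.999, 0.0]
ft_force: [-0.8, -0.8, -0.2]
grip_width: 0.0413
grasp_force: 0.0
```

{"method": "play_rows", "body": {"deltas": "0 0 -0.08 0 0 0 0;0 0 -0.16 0 0 0 0;0 0 -0.23 0 0 0 0;0 0 -0.23 0 0 0 0;0.04 -0.16 -0.23 0 0 -0.1 0.1;0.07 -0.32 -0.23 0 0 -0.2 0.1;0.1 -0.48 -0.23 0 0 -0.3 0.1;0.13 -0.6 -0.23 0 0 -0.532 0.1"}}

```text
time: 44.03
tool_pos: [0.4385, 0.0499, 0.1704]
tool_rot: [0.0, -0.175, 0.985, -0.0]
ft_force: [0.2, -0.7, -0.5]
grip_width: 0.0397
grasp_force: 0.0
```

{"method": "play_rows", "body": {"deltas": "0 -0.16 0 0 0 0 0.1;0 -0.16 0 0 0 0 0.1;0 -0.16 0 0 0 0 0.1;0 -0.16 0 0 0 0 0.1;0 -0.16 0 0 0 0 0.1;0 -0.16 0 0 0 0 0.1;0 -0.16 0 0 0 0 0.1;0 -0.16 0 0 0 0 0.1"}}

```text
time: 44.7
tool_pos: [0.4527, 0.0163, 0.1705]
tool_rot: [-0.0, -0.175, 0.985, 0.0]
ft_force: [0.8, -0.6, 0.5]
grip_width: 0.039
grasp_force: 0.0
```

Run:
```python
from h import *
c,im,s=look("w13"); weigh(3)
print(go([.4312,.0038,.042],np.radians(110)))
```

```text
[0.4309 0.004 ] 50 526 25.4
[ 0.4539 -0.0735] 33 526 25.3
[ 0.488  -0.2718] 12 569 34.6
44.75 [-0.12 -0.04  0.03  2.02  0.    1.16  1.83] [0.4528 0.0161 0.1705] [0.34 0.36 0.03] 0.0395
force [ 3.200e-01  3.000e-01  1.000e-02 -2.687e+01 -2.929e+01] [0.45 0.51 0.96 0.   0.  ] 0.0393 0.0
(array([ 0.098, -0.015,  0.514]), array([0.   , 0.   , 0.004]))
```

{"method": "play_rows", "body": {"deltas": "0.098 -0.015 0 0 0 0 0.1;0.098 -0.015 0.1 0 0 0 0.1;0.098 -0.015 0.2 0 0 0 0.1;0.098 -0.015 0.3 0 0 0 0.1;0.098 -0.015 0.4 0 0 0 0.1;0.098 -0.015 0.48 0 0 0 0.1;0.098 -0.015 0.514 0 0 0 0.1;0.098 -0.015 0.514 0 0 0 0.1"}}

```text
time: 45.57
tool_pos: [0.4294, 0.0035, 0.0403]
tool_rot: [-0.002, -0.174, 0.985, 0.0]
ft_force: [0.1, -0.3, 0.4]
grip_width: 0.0392
grasp_force: 0.0
```

{"method": "play_rows", "body": {"deltas": "0 0 0 0 0 0 0.1;0 0 0 0 0 0 1;0 0 0 0 0 0 1;0 0 0 0 0 0 1;0 0 0 0 0 0 1;0 0 0 0 0 0 1;0 0 0 0 0 0 1;0 0 0 0 0 0 1"}}

```text
time: 46.23
tool_pos: [0.4321, 0.0038, 0.0432]
tool_rot: [0.001, -0.174, 0.985, 0.0]
ft_force: [-0.8, 0.9, 7.1]
grip_width: 0.0254
grasp_force: 30.0
```

{"method": "play_rows", "body": {"deltas": "0 0 -0.06 0 0 0 1;0 0 -0.12 0 0 0 1;0 0 -0.2 0 0 0 1;0 0 -0.28 0 0 0 1;0 0 -0.36 0 0 0 1;0 0 -0.44 0 0 0 1;0 0 -0.44 0 0 0 1;0 0 -0.44 0 0 0 1"}}

```text
time: 46.9
tool_pos: [0.4318, 0.0036, 0.1529]
tool_rot: [0.001, -0.174, 0.985, -0.0]
ft_force: [-0.8, 0.7, -0.6]
grip_width: 0.0256
grasp_force: 30.0
```

Run:
```python
from h import *
c,im,s=look("w14"); weigh(8)
print("pot",go([.459,.2043,.151]),"tray",go([.54,-.18,.17]))
```

```text
[ 0.4539 -0.0735] 32 534 25.5
[ 0.486  -0.2715] 11 521 33.7
[ 0.3827 -0.2976] 25 650 48.4
46.95 [-0.11 -0.07  0.04  2.09  0.    1.13  1.85] [0.4309 0.0036 0.1518] [ 0.33  0.09 -0.45] 0.0255
force [  0.04  -0.25  -0.62 -25.11 -29.16] [0.61 0.33 0.34 0.24 0.25] 0.0258 29.9998883146327
pot (array([-0.382,  0.715,  0.002]), array([ 0.001, -0.002,  0.   ])) tray (array([-0.158, -0.84 , -0.074]), array([ 0.001, -0.002,  0.   ]))
```

{"method": "play_rows", "body": {"deltas": "-0.015 -0.12 -0.03 0 0 0 1;-0.03 -0.25 -0.06 0 0 0 1;-0.045 -0.4 -0.08 0 0 0 1;-0.06 -0.54 -0.08 0 0 0 1;-0.08 -0.68 -0.08 0 0 0 1;-0.09 -0.8 -0.08 0 0 0 1;-0.1 -0.9 -0.08 0 0 0 1;-0.1 -0.9 -0.08 0 0 0 1"}}

```text
time: 48.02
tool_pos: [0.5326, -0.2052, 0.1717]
tool_rot: [-0.0, -0.171, 0.985, -0.002]
ft_force: [0.0, -0.1, -1.0]
grip_width: 0.0256
grasp_force: 30.0
```

{"method": "play_rows", "body": {"deltas": "-0.033 -0.1 0 0 0 0.2 1;-0.033 -0.186 0 0 0 0.4 1;-0.033 -0.186 0 0 0 0.56 1;-0.033 -0.186 0 0 0 0.56 1;-0.033 -0.186 0 0 0 0.56 1;-0.033 -0.186 0 0 0 0.56 1;-0.033 -0.186 0 0 0 0.56 1;-0.033 -0.186 0 0 0 0.56 1"}}

```text
time: 48.68
tool_pos: [0.5556, -0.2391, 0.1721]
tool_rot: [0.0, -0.036, 0.999, 0.0]
ft_force: [0.1, -0.1, -0.1]
grip_width: 0.0259
grasp_force: 30.0
```

Run:
```python
from h import *
c,im,s=look("w15")
print(go([.555,-.24,.052],np.radians(94)))
print("next",go([.4539,-.0735,.17],np.radians(93)))
```

```text
[ 0.4541 -0.0737] 33 519 25.4
[ 0.4929 -0.2834] 13 488 30.8
[0.365  0.0042] 55 645 53.5
48.7333 [ 0.11  0.28  0.3   1.68 -0.09  1.2   2.07] [ 0.5556 -0.2393  0.1722] [-0.61  0.81 -0.62] 0.0257
(array([ 0.003, -0.003,  0.481]), array([0.001, 0.001, 0.005]))
next (array([0.358, 0.691, 0.009]), array([0.001, 0.001, 0.04 ]))
```

{"method": "play_rows", "body": {"deltas": "0.003 -0.003 0.1 0 0 0 1;0.003 -0.003 0.2 0 0 0 1;0.003 -0.003 0.3 0 0 0 1;0.003 -0.003 0.4 0 0 0 1;0.003 -0.003 0.45 0 0 0 1;0.003 -0.003 0.48 0 0 0 1;0.003 -0.003 0.48 0 0 0 1;0.003 -0.003 0.48 0 0 0 1"}}

```text
time: 49.4
tool_pos: [0.5555, -0.2409, 0.0529]
tool_rot: [0.001, -0.035, 0.999, -0.0]
ft_force: [0.4, 0.1, 0.1]
grip_width: 0.0256
grasp_force: 30.0
```

{"method": "play_rows", "body": {"deltas": "0 0 0 0 0 0 0.1;0 0 0 0 0 0 0.1;0 0 0 0 0 0 0.1;0 0 0 0 0 0 0.1;0 0 -0.1 0 0 0 0.1;0 0 -0.25 0 0 0 0.1;0 0 -0.4 0 0 0 0.1;0 0 -0.48 0 0 0 0.1"}}

```text
time: 50.07
tool_pos: [0.5566, -0.2417, 0.1771]
tool_rot: [0.003, -0.035, 0.999, -0.001]
ft_force: [1.3, -0.8, 0.3]
grip_width: 0.0393
grasp_force: 0.0
```

{"method": "play_rows", "body": {"deltas": "0.358 0.691 0 0 0 0.04 0.1;0.358 0.691 0 0 0 0.04 0.1;0.358 0.691 0 0 0 0.04 0.1;0.358 0.691 0 0 0 0.04 0.1;0.358 0.691 0 0 0 0.04 0.1;0.358 0.691 0 0 0 0.04 0.1;0.358 0.691 0 0 0 0.04 0.1;0.358 0.691 0 0 0 0.04 0.1"}}

```text
time: 50.73
tool_pos: [0.454, -0.0755, 0.1727]
tool_rot: [0.001, -0.025, 1.0, -0.0]
ft_force: [0.6, 0.5, 0.3]
grip_width: 0.039
grasp_force: 0.0
```

Run:
```python
from h import *
c,im,s=look("w16"); weigh(3)
print(go([.4541,-.0736,.042],np.radians(93)))
```

```text
[ 0.4539 -0.0736] 33 526 25.5
50.7833 [-0.08 -0.03  0.18  2.01  0.01  1.17  1.72] [ 0.4541 -0.0759  0.1725] [ 0.79 -0.19  0.27] 0.039
force [  0.19  -0.07  -0.61 -27.03 -29.29] [0.44 0.06 0.12 0.06 0.05] 0.0393 0.0
(array([-0.001,  0.009,  0.52 ]), array([-0.   ,  0.   , -0.007]))
```

{"method": "play_rows", "body": {"deltas": "0 0.009 0.1 0 0 0 0.1;0 0.009 0.2 0 0 0 0.1;0 0.009 0.3 0 0 0 0.1;0 0.009 0.4 0 0 0 0.1;0 0.009 0.48 0 0 0 0.1;0 0.009 0.52 0 0 0 0.1;0 0.009 0.52 0 0 0 0.1;0 0.009 0.52 0 0 0 0.1"}}

```text
time: 51.6
tool_pos: [0.4535, -0.073, 0.0421]
tool_rot: [-0.0, -0.025, 1.0, -0.0]
ft_force: [0.8, -0.0, 1.3]
grip_width: 0.0389
grasp_force: 0.0
```

{"method": "play_rows", "body": {"deltas": "0 0 0 0 0 0 1;0 0 0 0 0 0 1;0 0 0 0 0 0 1;0 0 0 0 0 0 1;0 0 0 0 0 0 1;0 0 0 0 0 0 1;0 0 0 0 0 0 1;0 0 0 0 0 0 1"}}

```text
time: 52.27
tool_pos: [0.4544, -0.0726, 0.0432]
tool_rot: [0.001, -0.025, 1.0, -0.0]
ft_force: [-0.6, -0.2, 5.8]
grip_width: 0.0259
grasp_force: 30.0
```

{"method": "play_rows", "body": {"deltas": "0 0 -0.06 0 0 0 1;0 0 -0.12 0 0 0 1;0 0 -0.2 0 0 0 1;0 0 -0.28 0 0 0 1;0 0 -0.36 0 0 0 1;0 0 -0.44 0 0 0 1;0 0 -0.44 0 0 0 1;0 0 -0.44 0 0 0 1"}}

```text
time: 52.93
tool_pos: [0.4537, -0.0725, 0.1525]
tool_rot: [0.001, -0.025, 1.0, 0.0]
ft_force: [-0.8, 0.6, -1.8]
grip_width: 0.0256
grasp_force: 30.0
```

Run:
```python
from h import *
c,im,s=look("w17"); weigh(8)
print("pot",go([.459,.2043,.151]),"tray",go([.55,-.19,.17]))
```

```text
52.9833 [-0.08 -0.02  0.18  2.03  0.    1.12  1.72] [ 0.4528 -0.0724  0.1514] [-0.13 -0.5  -2.08] 0.0253
force [ 1.000e-02 -8.000e-02 -1.920e+00 -2.824e+01 -2.970e+01] [0.52 0.44 0.35 0.28 0.27] 0.0254 29.999606155324727
pot (array([-0.08 ,  1.105,  0.002]), array([ 0.   , -0.002,  0.   ])) tray (array([-0.364, -0.489, -0.074]), array([ 0.   , -0.002,  0.   ]))
```

Slug three is solid (−1.9 N), so it goes to the pot.

{"method": "play_rows", "body": {"deltas": "-0.01 0.12 0 0 0 0 1;-0.02 0.25 0 0 0 0 1;-0.03 0.38 0 0 0 0 1;-0.04 0.5 0 0 0 0 1;-0.05 0.64 0 0 0 0 1;-0.06 0.78 0 0 0 0 1;-0.07 0.9 0 0 0 0 1;-0.07 0.95 0 0 0 0 1"}}

```text
time: 54.05
tool_pos: [0.4582, 0.1709, 0.1521]
tool_rot: [0.0, -0.028, 1.0, 0.001]
ft_force: [-0.1, 0.4, -2.3]
grip_width: 0.0253
grasp_force: 30.0
```

{"method": "play_rows", "body": {"deltas": "-0.01 0.1 0 0 0 0 1;-0.01 0.155 0 0 0 0 1;-0.01 0.155 0 0 0 0 1;-0.01 0.155 0 0 0 0 1;-0.01 0.155 0 0 0 0 1;-0.01 0.155 0 0 0 0 1;-0.01 0.155 0 0 0 0 1;-0.01 0.155 0 0 0 0 1"}}

```text
time: 54.72
tool_pos: [0.4595, 0.2035, 0.1521]
tool_rot: [0.0, -0.025, 1.0, -0.0]
ft_force: [0.3, 1.1, -1.2]
grip_width: 0.0255
grasp_force: 30.0
```

Run:
```python
from h import *
s=env.get_state();print(s["tool_pos"].round(4),s["grip_width"],go([.459,.2043,.113]))
```

```text
[0.4595 0.2035 0.1521] 0.025529731849075428 (array([0.002, 0.003, 0.157]), array([-0.,  0.,  0.]))
```

{"method": "play_rows", "body": {"deltas": "0.002 0.003 0.08 0 0 0 1;0.002 0.003 0.157 0 0 0 1;0.002 0.003 0.157 0 0 0 1;0.002 0.003 0.157 0 0 0 1;0.002 0.003 0.157 0 0 0 0;0.002 0.003 0.157 0 0 0 0;0.002 0.003 0.157 0 0 0 0;0.002 0.003 0.157 0 0 0 0"}}

```text
time: 55.38
tool_pos: [0.4595, 0.2055, 0.114]
tool_rot: [0.001, -0.025, 1.0, 0.0]
ft_force: [-0.4, 0.8, -0.4]
grip_width: 0.0409
grasp_force: 0.0
```

{"method": "play_rows", "body": {"deltas": "0 0 -0.1 0 0 0 0;0 0 -0.2 0 0 0 0;0 0 -0.35 0 0 0 0;0 0 -0.5 0 0 0 0;0 0 -0.65 0 0 0 0;0 0 -0.7 0 0 0 0;0 -0.2 -0.7 0 0 0 0;0 -0.4 -0.7 0 0 0 0"}}

```text
time: 56.05
tool_pos: [0.4633, 0.1235, 0.2896]
tool_rot: [0.002, -0.029, 1.0, 0.001]
ft_force: [1.1, -1.2, -0.2]
grip_width: 0.0435
grasp_force: 0.0
```

{"method": "play_rows", "body": {"deltas": "-0.2 -0.5 0 0 0 0 0;-0.2 -0.5 0 0 0 0 0;-0.2 -0.5 0 0 0 0 0;-0.2 -0.5 0 0 0 0 0;-0.2 -0.5 0 0 0 0 0;-0.2 -0.5 0 0 0 0 0;-0.2 -0.5 0 0 0 0 0;-0.2 -0.5 0 0 0 0 0"}}

```text
time: 56.72
tool_pos: [0.5189, 0.0017, 0.2879]
tool_rot: [0.0, -0.027, 1.0, 0.0]
ft_force: [0.4, -0.4, -0.5]
grip_width: 0.0432
grasp_force: 0.0
```

Run:
```python
from h import *
c,im,s=look("w18")
```

```text
[ 0.4924 -0.2753] 11 481 32.1
[0.5589 0.2178] 54 506 32.2
56.7667 [-0.17  0.02  0.12  1.72 -0.    1.4   1.57] [0.5189 0.0015 0.2879] [ 0.04 -0.09 -0.48] 0.0434
```

View pics/w18.png

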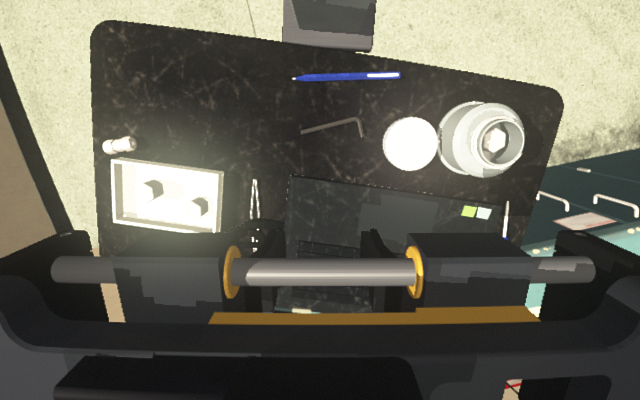

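Two slugs are standing in the tray at (150,188) and (200,206), and the cap is flat at (411,143). A hexagon shows in the pot mouth at (494,140); I'll zoom in to check its depth.

Run:
```python
import cv2
im=cv2.imread("pics/w18.png")[95:185,430:540]
cv2.imwrite("pics/z18.png",cv2.resize(im,None,fx=6,fy=6,interpolation=2))
```

```text
(no output)
```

View pics/z18.png

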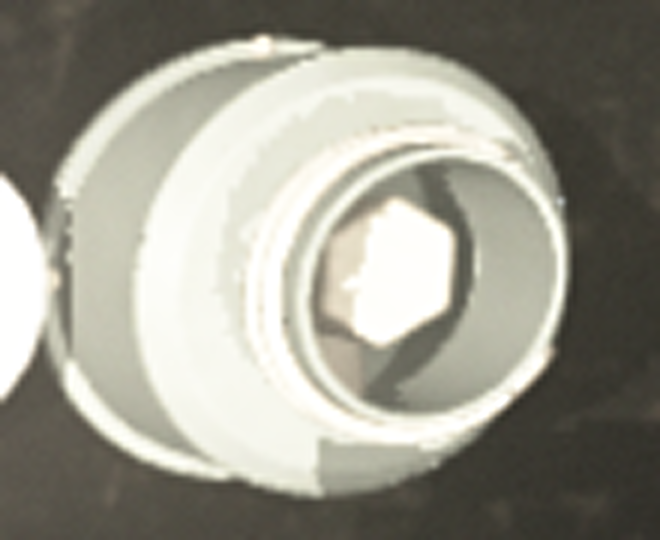

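The zoom shows the third slug below the rim but tilted near the middle of the mouth (around (405,270)), so I'll look from above at closer range.

{"method": "play_rows", "body": {"deltas": "0.2 0.82 0.35 0 0 0 1;0.2 0.82 0.35 0 0 0 1;0.2 0.82 0.35 0 0 0 1;0.2 0.82 0.35 0 0 0 1;0.2 0.82 0.35 0 0 0 1;0.2 0.82 0.35 0 0 0 1;0.2 0.82 0.35 0 0 0 1;0.2 0.82 0.35 0 0 0 1"}}

```text
time: 57.43
tool_pos: [0.4576, 0.2035, 0.1999]
tool_rot: [-0.0, -0.028, 1.0, -0.0]
ft_force: [-0.3, -1.4, 0.4]
grip_width: 0.0024
grasp_force: 0.0
```

Run:
```python
from h import *
import pickle
c,im,s=look("w19");pickle.dump(c,open("w19.pkl","wb"))
a=np.linspace(0,2*np.pi,90)
big=cv2.resize(im[120:260,240:400],None,fx=5,fy=5,interpolation=2)[:600]
for z,r,col in((.08,.0245,(0,0,255)),(.056,.0245,(0,255,0)),(.006,.042,(255,0,0))):
    P=pix(c,np.c_[.459+r*np.cos(a),.2043+r*np.sin(a),a*0+z]); P=((P-[240,120]+.5)*5).astype(int)
    for p in P: cv2.circle(big,tuple(int(v) for v in p),1,col,-1)
cv2.imwrite("pics/z19.png",big)
```

```text
[0.467  0.2073] 36 619 28.0
57.4833 [-0.39  0.04 -0.09  1.87  0.    1.23  1.15] [0.4587 0.202  0.2005] [ 0.75 -0.72 -0.7 ] 0.0014
```

View pics/z19.png

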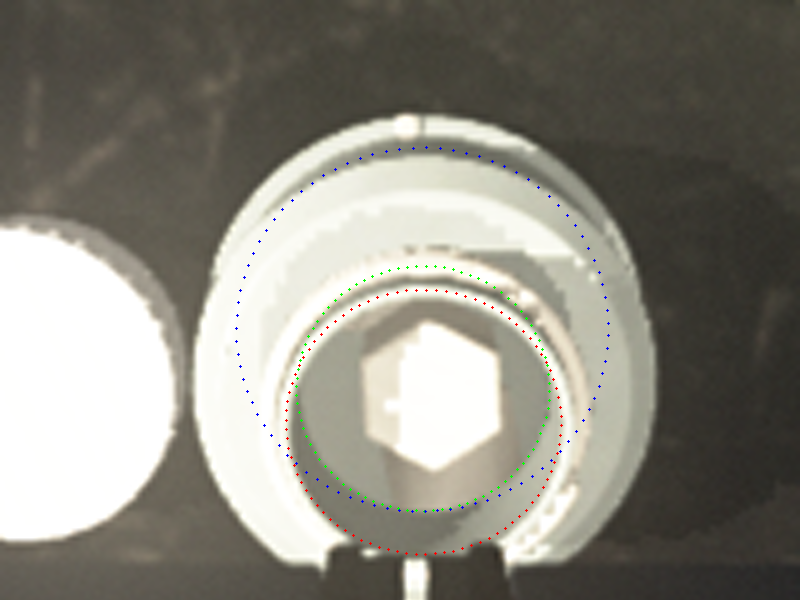

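From above, the third slug stands upright well inside the pot. Its top is at about 60 mm, so its middle is below the shoulder, and it sits at rest under the 80 mm rim (red circle). The cap is flat to the left of the pot. Nothing is left to move and the gripper is clear, so I'm handing the job in.

```bash
python3 -c "
from bench import sign_off
print(sign_off())"
```

```text
the job is handed in; nothing more can be done
None
```

The job is handed in at about 57 s: the cap is unscrewed and lying flat beside the pot, the three solid slugs are in the pot (the last one upright, its top about 2 cm below the rim), and the two hollow ones are in the tray.

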